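Clamp the glued guest book: tighten the press crosswise

TASK

The lodge's guest book has just been glued and lies in the book press with its four clamping levers loose. Tighten them clockwise and crosswise, each lever followed by the one diagonally opposite: on a first pass bring all four just snug (about 4 N of push near the end of the arm), then go round crosswise again and bring all four firm (about 15 N), without ever over-tightening one and crushing the fresh cover. Then let go, and leave the things standing around the press where they are.

Things in the scene. Friction and masses are not known exactly. Their poses are not given: they have to be found in the camera images.
- lever1: Black steel clamping-lever nut, far left stud (+x, +y of the press frame). All four alike. Origin on the stud axis at the underside of its rubber washer (44 across); z up, x along its arm. Hub 23 across, 41 high; one arm 12 thick, its sides upright from 26 to 40 above the origin, reaching from the hub to 67 from the axis. Push the arm sideways near its end, fingertips about 24 above the origin.
- lever2: Far right stud (+x, -y of the press frame), like lever1. Every lever: clockwise seen from above tightens and sinks it 12 per full turn. At first its washer hangs 0.1 to 2.4 above the board, unlike from lever to lever, so that 0.05 to 1.25 rad turns almost freely (under 0.5 N at the arm's end) before it bites; no pass needs more than 1.8 rad. It stops 0.3 to 1.1 rad if turned back.
- lever3: Near right stud (-x, -y), diagonally opposite lever1, like lever1. Once a lever's rubber bites, the push needed to keep it moving grows steadily with its clamping force; at 55 from the axis, square to the arm, 4 N is just snug, 15 N is firm, and past 20 N the cover is crushed (hidden friction: 15 percent either way). Read the push while the arm moves: it fades when you stop.
- lever4: Near left stud (-x, +y), diagonally opposite lever2, like lever1. A lever stays where it is left. Tightening one shifts part of the load of its neighbours, never enough to loosen them. The arms stand clear of each other all the way.
- press: wooden book press standing fixed on the table, not to be moved: base board 255 x 225 x 20 on 6 high feet, four upright steel studs 9 in diameter at x = +-88, y = +-75 of its frame, their ends hidden in the lever hubs. Origin at the centre of its underside on the table, z up, x along the long side.
- board: loose upper pressing board of the press, light wood, 235 x 205 x 16, threaded over the four studs with loose holes, lying on the glued guest book (160 x 130, 29.5 to 30.5 thick), 0.55 to 0.9 kg. Origin at the centre of its underside, 55.5 to 56.5 above the table; the lever washers bear on its upper face.
- mug: bystander: steel travel mug with black lid, 78 across, 163 high, origin at the centre of its underside
- gluejar: bystander: white glue jar, 60 across, 85 high, origin at the centre of its underside
- tumbler: bystander: drinking glass, 58 across, 80 high, origin at the centre of its underside
- penbox: bystander: open wooden box of pens with steel corners, 160 x 120 x 55, origin at the centre of its underside

How it is judged:
On the way, in this order (a step that is already met when the one before it is completed fails the run):
1. one diagonal pair of levers is snug (5 to 28 N on the board) while the other pair is still loose (under 4 N) (((contact force between lever1 and board between 5 and 28 N and contact force between lever3 and board between 5 and 28 N and contact force between each of lever2, lever4 and board below 4 N) or (contact force between lever2 and board between 5 and 28 N and contact force between lever4 and board between 5 and 28 N and contact force between each of lever1, lever3 and board below 4 N))), for 0.2 s.
2. all four levers are snug (each 5 to 28 N), none firm (contact force between lever1 and board between 5 and 28 N and contact force between lever2 and board between 5 and 28 N and contact force between lever3 and board between 5 and 28 N and contact force between lever4 and board between 5 and 28 N), for 0.2 s.
3. one diagonal pair is firm (30 to 76 N) while the other pair is still only snug (under 28 N) (((contact force between lever1 and board between 30 and 76 N and contact force between lever3 and board between 30 and 76 N and contact force between each of lever2, lever4 and board below 28 N) or (contact force between lever2 and board between 30 and 76 N and contact force between lever4 and board between 30 and 76 N and contact force between each of lever1, lever3 and board below 28 N))), for 0.2 s.
4. all four levers are firm (each 30 to 76 N) (contact force between lever1 and board between 30 and 76 N and contact force between lever2 and board between 30 and 76 N and contact force between lever3 and board between 30 and 76 N and contact force between lever4 and board between 30 and 76 N), for 0.2 s.
At the end, for the whole second after the job is handed in: All four levers are firm: each presses the board with 30 to 76 N; the board is at rest (all of step 4 and linear speed of board below 0.01 m/s); the robot touches nothing.
It fails at once if any lever is over-tightened (more than 95 N on the board) (contact force between any of lever1, lever2, lever3, lever4 and board above 95 N).
It fails at once if the mug, glue jar, glass or pen box is shifted by more than 30 mm (distance of any of mug, gluejar, tumbler, penbox from where it was at the start of the episode above 0.03 m).
It also fails if it takes over 72 s, if anything falls off the work surface, if the arm or the gripper's body presses on something with over 40 N, if the wrist force passes 120 N, or if a joint passes its speed limit or range.

ROBOT

A 6-joint arm with a two-finger parallel gripper is mounted at the origin on the work surface. World frame = base frame: x ahead of the robot, y to its left, z up, the work surface at z = 0. Lengths are in m, angles in rad, forces in N, time in s.
With the tool pointing down it reaches from about 0.4 to 0.825 m from the base axis. Payload 7 kg.
Tool frame: the origin (TCP) lies on the mounting face of the last link; the fingertips stand 178 mm ahead of it and the grasp point (between the pads) lies 159 mm ahead of it; z points along the fingers, y is the direction in which the jaws open and shut (so a half turn about z gives the same grasp; the last joint's range is limited). The gripper opens to 88 mm and grips with 3 to 60 N. Pads are 19 mm wide; open, the fingers measure 130 mm over their backs; the gripper's body (78 mm by 193 mm) begins 47 mm behind the grasp point.
Start: joints at [1.613, 0.359, 0.012, 0, -1.224, -0.288], TCP at [0.164, 0.655, 0.405] pointing down, gripper open.
Joint ranges: [-3.07, 3.07], [-1.43, 2.12], [-1.02, 1.25], [-3.03, 1.67], [-3.05, -0], [-3.03, 3.03]. Speed limits (rad/s): [2.39, 2.39, 3.01, 3.14, 3.14, 3.14].

INTERFACE

Orientations are given as [roll, pitch, yaw] about the fixed x, y, z axes, in that order (R = Rz(yaw) Ry(pitch) Rx(roll)).
In Python, from station import * gives the robot as it stands.
- The arm moves only by the tool arm_command, never from a script. Its argument "targets" is a list of rows, each a list of 3 entries, a list of its own where there are three numbers: the turn, a rotation vector about the world's x, y, z in rad, then the shift along the world's x, y, z in mm, then the closure, from 0 (fully open) to 1 (shut). In form: [[[wx, wy, wz], [tx, ty, tz], fingers], ...]. A call has 1 to 8 rows; each row shifts and turns the commanded pose from where the row before left it; what a row does not reach is not made up. A row lasts 1/10 s, in which the tool goes at most 50 mm and 8.59 degrees, less where a joint would pass 70% of its speed; a pose out of reach is approached as far as the arm can. A call with a gripper value outside its range is refused whole. The fingers move at their own pace and stop on an object; "squeeze" is the grip in N (left out, the last holds). Time passes only in rows, so rows that do not move let the fingers close. It gives the time, the measured TCP pose, the force and the opening at its end, in the units of the state.
- get_state(): the state, without advancing time (a new reading comes with each control period).
- grab_frame(name): name is "scene" or "top"; returns (picture, depth): 400x640x3 uint8, red, green, blue; 400x640 float32, m along the optical axis (not along the pixel's ray), 0 where there is no reading.
- camera_params(name): a dict with "mtx" (3x3 intrinsics, pixels), "eye" and "orientation" of the camera in the world. Camera axes: x right, y down, z forward; pixel columns grow to the right and rows downward; lengths in m; the calibration is good to about 2 mm. A picture is of the moment at which its call begins. camera_params takes no time and is no camera call.
- job_done(): hands the job in, once; it reports no verdict.
The state is a dict: "t": time; "q": joint angles; "qd": joint speeds; "joint_efforts": joint torques, N m; "eef_pos": TCP position; "ee_rot": TCP orientation; "force": force on the tool from outside, world axes, zero at the start; "moment": the same for the moment, N m; "width": finger opening in m.
Only numpy, scipy, OpenCV 4.12 (cv2) and the standard library are available. Lean on these libraries where they do the work, as an engineer would, in place of code of your own. Each camera call takes 0.05 s, during which the arm holds its last target.

## Working session

There is one attempt and no reset: what is moved stays moved. The work goes in short steps, Python scripts to look and compute and a tool call to move; the robot and the scene stay as the last step left them, time stands still between calls to the robot, and variables do not carry over. Pictures are saved under pics/ and viewed, and the job is handed in when it is done.

Besides the shell and the picture viewer there is one more tool, called after ">>>" in YAML: its name, and indented under it one key for each argument. arm_command: Moves the arm, as the interface text tells. Its arguments: {"type":"object","properties":{"targets":{"type":"array"},"squeeze":{"type":"number"}},"required":["targets"]}

```bash
ls; mkdir -p pics; python3 - <<'E'
from station import *
import cv2
print(get_state())
for n in("scene","top"):
    p,d=grab_frame(n); print(n,camera_params(n)); cv2.imwrite(f"pics/{n}0.png",p[:,:,::-1]); 
    import numpy as np; np.save(f"{n}0.npy",d)
E
```

```text
pics
{'t': 0.0, 'q': array([ 1.61310277e+00,  3.59383460e-01,  1.10548604e-02, -3.47974737e-04,
       -1.22409900e+00, -2.88114975e-01]), 'qd': array([ 3.89653015e-04, -2.22427471e-03,  7.24621262e-04, -7.37184447e-05,
        1.12277978e-04,  4.43195144e-04]), 'joint_efforts': array([-2.25912394e-03, -5.82713306e+01,  2.93063807e+01,  6.99730530e+00,
        7.10398905e-03, -1.50167266e-04]), 'eef_pos': array([0.1641993 , 0.65452062, 0.40372331]), 'ee_rot': array([ 3.13993566e+00, -1.49929609e-04, -2.45926918e-01]), 'force': array([-0.38699041,  0.01618476,  0.89498531]), 'moment': array([0.01051998, 0.06532212, 0.02580377]), 'width': 0.08772988501629607}
scene {'mtx': array([[386.47348409,   0.        , 318.90890275],
       [  0.        , 386.47348409, 196.33015525],
       [  0.        ,   0.        ,   1.        ]]), 'eye': array([1.21043067, 0.56991513, 1.09754401]), 'orientation': array([-2.46739543, -0.00650684,  2.35798287])}
top {'mtx': array([[405.13433027,   0.        , 316.50422508],
       [  0.        , 405.13433027, 208.8274669 ],
       [  0.        ,   0.        ,   1.        ]]), 'eye': array([0.44228475, 0.02179274, 1.26742502]), 'orientation': array([-2.98297343, -0.01888293, -1.55444061])}
```

View pics/scene0.png

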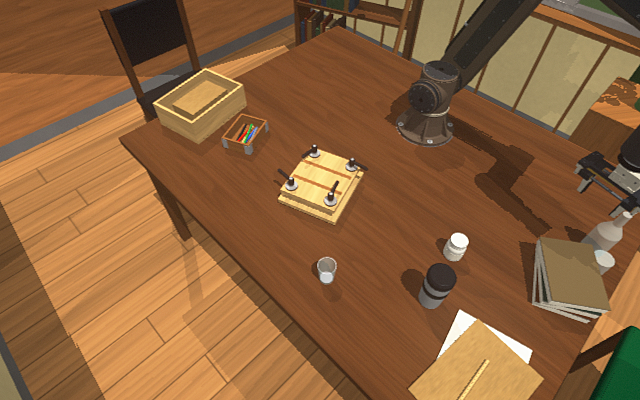

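View pics/top0.png

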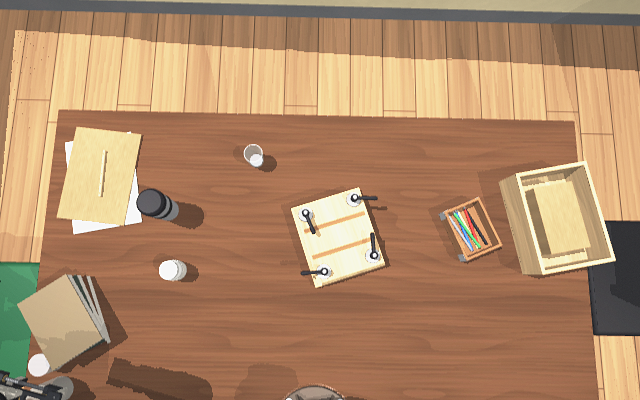

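The top view has world +x up and +y to the left. The press is at about (338,237), with hubs at (306,215), (353,199), (374,256) and (323,271). Next I'll enlarge it.

```bash
python3 - <<'E'
import cv2
p=cv2.imread("pics/top0.png")
cv2.imwrite("pics/top0c.png",cv2.resize(p[180:295,280:395],None,fx=5.2,fy=5.2,interpolation=cv2.INTER_CUBIC))
p=cv2.imread("pics/scene0.png")
cv2.imwrite("pics/scene0c.png",cv2.resize(p[135:230,265:375],None,fx=6,fy=6,interpolation=cv2.INTER_CUBIC))
E
```

```text
(no output)
```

View pics/top0c.png

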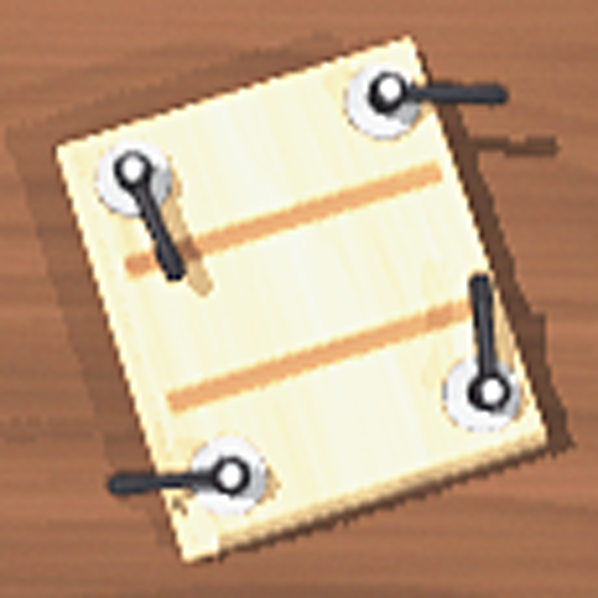

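View pics/scene0c.png

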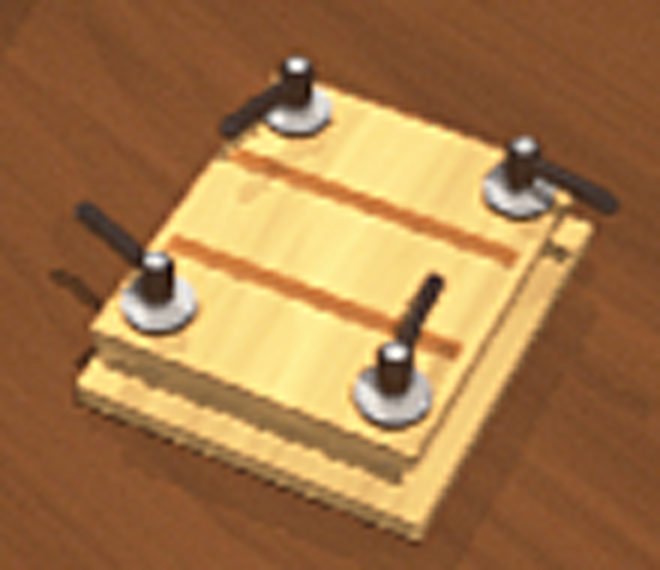

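```bash
cat > h.py <<'E'
import numpy as np, cv2
from scipy.spatial.transform import Rotation as R
from station import *
def px2w(name,u,v,z):
    c=camera_params(name); K=c['mtx']; Rm=R.from_euler('xyz',c['orientation']).as_matrix()
    d=Rm@np.linalg.inv(K)@np.array([u,v,1.]); e=np.array(c['eye']); s=(z-e[2])/d[2]
    return e+s*d
def w2px(name,P):
    c=camera_params(name); Rm=R.from_euler('xyz',c['orientation']).as_matrix()
    q=c['mtx']@(Rm.T@(np.array(P)-c['eye'])); return q[:2]/q[2]
E
python3 - <<'E'
from h import *
from scipy.optimize import least_squares
T=lambda x,y:(280+(x+.5)/5.2-.5,180+(y+.5)/5.2-.5)
S=lambda x,y:(265+(x+.5)/6-.5,135+(y+.5)/6-.5)
ht={1:(133,168),2:(388,90),3:(490,389),4:(230,475)}
at={1:(176,272),2:(502,95),3:(480,280),4:(115,484)}
# scene: lever1 front-right (395,350); lever2 front-left(155,260); lever3 back-left(296,65); lever4 right (523,145)
hs={1:(395,350),2:(155,260),3:(296,65),4:(523,146)}
as_={1:(435,280),2:(85,210),3:(228,130),4:(612,206)}
xy={1:(.088,.075),2:(.088,-.075),3:(-.088,-.075),4:(-.088,.075)}
for nm,F,h,a in(("top",T,ht,at),("scene",S,hs,as_)):
    W=np.array([px2w(nm,*F(*h[i]),.114)[:2] for i in(1,2,3,4)])
    A=np.array([px2w(nm,*F(*a[i]),.107)[:2] for i in(1,2,3,4)])
    P=np.array([xy[i] for i in(1,2,3,4)])
    def f(p):
        c,s=np.cos(p[2]),np.sin(p[2]); return (P@np.array([[c,s],[-s,c]])+p[:2]-W).ravel()
    r=least_squares(f,[.45,0,.3]); print(nm,r.x,(r.fun*1000).round(1))
    c,s=np.cos(r.x[2]),np.sin(r.x[2]);Q=P@np.array([[c,s],[-s,c]])+r.x[:2]
    print((Q*1000).round(1)); d=A-Q; print(np.degrees(np.arctan2(d[:,1],d[:,0])),np.hypot(*d.T)*1000)
for n,cs in(("mug",(155,203)),("jar",(172,270)),("tumb",(253,153)),("pen",(470,230))):print(n,px2w("top",*cs,.05))
E
```

```text
top [ 0.55789168 -0.06318728  0.32555494] [-0.3  0.5  0.9 -0.3 -0.7 -0.5  0.1  0.2]
[[ 617.3   36. ]
 [ 665.3 -106.1]
 [ 498.5 -162.4]
 [ 450.5  -20.3]]
[-155.73624385  -91.03479687    4.25518172   95.41910792] [61.80568001 64.70561391 61.23492855 62.31050953]
scene [ 0.55580623 -0.06410171  0.32631147] [ 1.   1.1 -0.3 -0.4 -0.1 -0.2 -0.6 -0.5]
[[ 615.1   35.1]
 [ 663.2 -106.9]
 [ 496.5 -163.4]
 [ 448.4  -21.3]]
[-157.09390817  -90.64775908    5.58718508   95.01504075] [62.94632716 61.32493074 63.02132723 65.26562586]
mug [0.64580218 0.49125341 0.05      ]
jar [0.44627467 0.42561515 0.05      ]
tumb [0.808996   0.20190109 0.05      ]
pen [ 0.5812744  -0.46575482  0.05      ]
```

```bash
cat > plan.py <<'E'
import sys,json,os
from h import *
ST={1:(616.2,35.5),2:(664.2,-106.5),3:(497.5,-162.9),4:(449.5,-20.8)}
L='ledger.json'
def load():
    if os.path.exists(L): return json.load(open(L))
    s=get_state(); return dict(x=s['eef_pos'][0]*1e3,y=s['eef_pos'][1]*1e3,z=s['eef_pos'][2]*1e3,yaw=s['ee_rot'][2])
D=-0.15; RC=57.
def pose(l,th,k,gap=0):
    # k: 0/1/-1 half turns
    u=lambda a:np.array([np.cos(a),np.sin(a)]); n=lambda a:np.array([-np.sin(a),np.cos(a)])
    c=np.array(ST[l])+RC*u(th)+(6+gap)*n(th)
    c=c-9.5*u(th+D)+21*n(th+D)
    return c[0],c[1],th+D+k*np.pi
def emit(wps,led,fing=1):
    out=[]
    for x,y,z,yaw in wps:
        d=[round(x-led['x'],1),round(y-led['y'],1),round(z-led['z'],1)]; w=round(yaw-led['yaw'],3)
        out.append([[0,0,w],d,fing]); led['x']+=d[0];led['y']+=d[1];led['z']+=d[2];led['yaw']+=w
    for i in range(0,len(out),8): print(json.dumps(out[i:i+8]))
    json.dump(led,open(L,'w'))
def line(led,x,y,z,yaw,v=45):
    n=int(np.ceil(max(np.linalg.norm([x-led['x'],y-led['y'],z-led['z']])/v,abs(yaw-led['yaw'])/.14,1)-1e-6))
    a=np.array([led['x'],led['y'],led['z'],led['yaw']]);b=np.array([x,y,z,yaw])
    return [tuple(a+(b-a)*(i+1)/n) for i in range(n)]
if __name__=='__main__':
    led=load(); c=sys.argv[1]; a=[float(v) for v in sys.argv[2:]]
    if c=='move': emit(line(led,*a[:4],*(a[4:5])),led)
    if c=='to': # lever th k gap z
        l=int(a[0]);x,y,yaw=pose(l,a[1],a[2],a[3]); print('target',x,y,yaw); emit(line(led,x,y,a[4],yaw,*(a[5:6])),led)
    if c=='arc': # lever th0 th1 n k [gap0]
        l=int(a[0]);n=int(a[3]); w=[];z=led['z']
        for i in range(1,n+1):
            th=a[1]+(a[2]-a[1])*i/n; x,y,yaw=pose(l,th,a[4]); w.append((x,y,z-1.91*(a[1]-th),yaw))
        emit(w,led)
    if c=='st':
        s=get_state(); print('t',s['t'],'pos',(s['eef_pos']*1e3).round(1),s['ee_rot'].round(3),'F',s['force'].round(2),'M',s['moment'].round(3),'w',s['width'],'q',s['q'].round(2)); print({k:round(v,3) for k,v in led.items()})
        if len(a)>0:
            l=int(a[0]);th=a[1]; r=s['eef_pos'][:2]*1e3-np.array(ST[l]); f=s['force'][:2]
            # tangential force; torque on stud /55
            n=np.array([-np.sin(th),np.cos(th)]);u=np.array([np.cos(th),np.sin(th)]); print('Fn',f@n,'Fr',f@u,'Mz',s['moment'][2])
            print('push55: mom', ((r[0]*f[1]-r[1]*f[0])/1000+s['moment'][2])/.055,'edge',f@n*RC/55)
E
# travel: above L1
python3 plan.py to 1 -2.72 1 6 400
```

```text
target 583.8869467089364 -16.45618265644322 0.271592653589793
[[[0, 0, 0.029], [23.3, -37.3, -0.2], 1], [[0, 0, 0.028], [23.3, -37.3, -0.2], 1], [[0, 0, 0.029], [23.4, -37.2, -0.2], 1], [[0, 0, 0.029], [23.3, -37.3, -0.2], 1], [[0, 0, 0.029], [23.3, -37.3, -0.3], 1], [[0, 0, 0.028], [23.3, -37.3, -0.2], 1], [[0, 0, 0.029], [23.3, -37.2, -0.2], 1], [[0, 0, 0.029], [23.3, -37.3, -0.2], 1]]
[[[0, 0, 0.029], [23.4, -37.3, -0.2], 1], [[0, 0, 0.028], [23.3, -37.3, -0.2], 1], [[0, 0, 0.029], [23.3, -37.3, -0.2], 1], [[0, 0, 0.029], [23.3, -37.2, -0.2], 1], [[0, 0, 0.029], [23.3, -37.3, -0.2], 1], [[0, 0, 0.028], [23.3, -37.3, -0.3], 1], [[0, 0, 0.029], [23.4, -37.3, -0.2], 1], [[0, 0, 0.029], [23.3, -37.2, -0.2], 1]]
[[[0, 0, 0.029], [23.3, -37.3, -0.2], 1], [[0, 0, 0.028], [23.3, -37.3, -0.2], 1]]
```

>>> arm_command:
  targets:
    - [[0, 0, 0.029], [23.3, -37.3, -0.2], 1]
    - [[0, 0, 0.028], [23.3, -37.3, -0.2], 1]
    - [[0, 0, 0.029], [23.4, -37.2, -0.2], 1]
    - [[0, 0, 0.029], [23.3, -37.3, -0.2], 1]
    - [[0, 0, 0.029], [23.3, -37.3, -0.3], 1]
    - [[0, 0, 0.028], [23.3, -37.3, -0.2], 1]
    - [[0, 0, 0.029], [23.3, -37.2, -0.2], 1]
    - [[0, 0, 0.029], [23.3, -37.3, -0.2], 1]
  squeeze: 20

```text
t: 0.9
eef_pos: [0.3512, 0.3547, 0.4029]
ee_rot: [3.142, 0.0, -0.014]
force: [1.2, 1.0, 0.4]
width: 0.0294
```

>>> arm_command:
  targets:
    - [[0, 0, 0.029], [23.4, -37.3, -0.2], 1]
    - [[0, 0, 0.028], [23.3, -37.3, -0.2], 1]
    - [[0, 0, 0.029], [23.3, -37.3, -0.2], 1]
    - [[0, 0, 0.029], [23.3, -37.2, -0.2], 1]
    - [[0, 0, 0.029], [23.3, -37.3, -0.2], 1]
    - [[0, 0, 0.028], [23.3, -37.3, -0.3], 1]
    - [[0, 0, 0.029], [23.4, -37.3, -0.2], 1]
    - [[0, 0, 0.029], [23.3, -37.2, -0.2], 1]

```text
t: 1.7
eef_pos: [0.5379, 0.0565, 0.4011]
ee_rot: [-3.142, 0.0, 0.215]
force: [-0.6, 1.3, -0.2]
width: 0.0004
```

>>> arm_command:
  targets:
    - [[0, 0, 0.029], [23.3, -37.3, -0.2], 1]
    - [[0, 0, 0.028], [23.3, -37.3, -0.2], 1]

```text
t: 1.9
eef_pos: [0.5845, -0.0181, 0.4006]
ee_rot: [-3.141, 0.0, 0.272]
force: [0.9, 1.0, -0.5]
width: 0.0008
```

```bash
python3 plan.py st
```

```text
t 1.9 pos [584.5 -18.1 400.6] [-3.141  0.     0.272] F [ 0.87  1.03 -0.49] M [ 0.071 -0.082 -0.02 ] w 0.0008171519427118312 q [ 0.3   0.21 -0.2  -0.   -1.16  1.54]
{'x': 583.879, 'y': -16.455, 'z': 400.002, 'yaw': 0.271}
```

```bash
python3 plan.py to 1 -2.72 1 6 270 45; python3 plan.py arc 1 -2.72 -3.12 5 1
```

```text
target 583.8869467089364 -16.45618265644322 0.271592653589793
[[[0, 0, 0.0], [0.0, -0.0, -43.3], 1], [[0, 0, 0.0], [0.0, -0.0, -43.4], 1], [[0, 0, 0.0], [0.0, -0.0, -43.3], 1]]
[[[0, 0, -0.08], [-6.1, 8.4, -0.2], 1], [[0, 0, -0.08], [-3.3, 3.2, -0.1], 1], [[0, 0, -0.08], [-3.1, 3.5, -0.2], 1], [[0, 0, -0.08], [-2.8, 3.7, -0.1], 1], [[0, 0, -0.08], [-2.5, 3.9, -0.2], 1]]
```

>>> arm_command:
  targets:
    - [[0, 0, 0], [0, 0, -43.3], 1]
    - [[0, 0, 0], [0, 0, -43.3], 1]
    - [[0, 0, 0], [0, 0, -43.3], 1]

```text
t: 2.2
eef_pos: [0.5837, -0.0171, 0.2694]
ee_rot: [-3.141, -0.0, 0.27]
force: [0.7, 0.4, 0.6]
width: 0.0004
```

```bash
python3 - <<'E'
from h import *
for n in("scene","top"):
    p,d=grab_frame(n)
    c=p[110:230,255:395] if n=="scene" else p[150:295,260:395]
    cv2.imwrite(f"pics/{n}1.png",cv2.resize(c[:,:,::-1],None,fx=4,fy=4,interpolation=cv2.INTER_CUBIC))
E
python3 plan.py st
```

```text
t 2.3 pos [581.4 -17.1 265.1] [-3.141  0.011  0.27 ] F [-1.02 -1.   -1.09] M [-0.111  0.153  0.034] w 0.0006562270705566237 q [ 0.31  0.34 -0.37 -0.   -0.87  1.54]
{'x': 566.079, 'y': 6.245, 'z': 269.202, 'yaw': -0.129}
```

View pics/scene1.png

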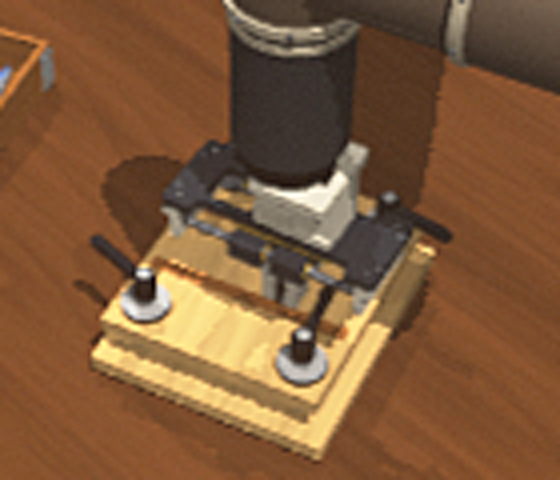

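View pics/top1.png

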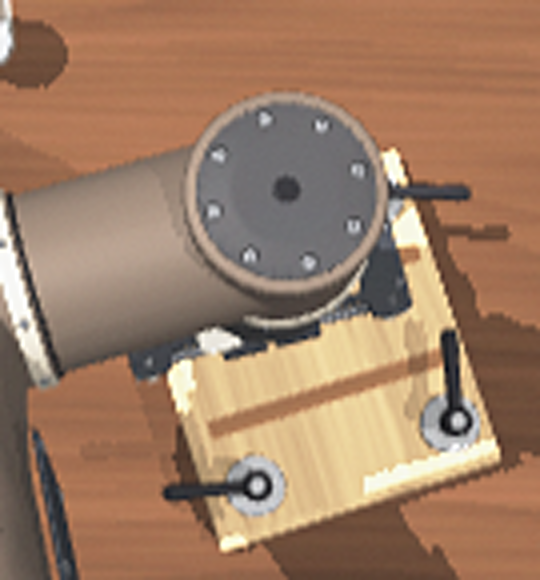

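Scene view: the closed fingers at crop (285,290) stand beside lever1's arm, which ends near (325,290). The gripper body is clear above the hubs. Next I push lever1.

>>> arm_command:
  targets:
    - [[0, 0, -0.08], [-6.1, 8.4, -0.2], 1]
    - [[0, 0, -0.08], [-3.3, 3.2, -0.1], 1]
    - [[0, 0, -0.08], [-3.1, 3.5, -0.2], 1]
    - [[0, 0, -0.08], [-2.8, 3.7, -0.1], 1]
    - [[0, 0, -0.08], [-2.5, 3.9, -0.2], 1]

```text
t: 2.8
eef_pos: [0.5667, 0.0068, 0.2726]
ee_rot: [-3.141, -0.002, -0.131]
force: [-0.1, -1.1, -0.0]
width: 0.0006
```

```bash
python3 plan.py st 1 -3.12;  python3 plan.py arc 1 -3.12 -3.36 4 1
```

```text
t 2.8 pos [566.7   6.8 272.6] [-3.141e+00 -2.000e-03 -1.310e-01] F [-0.07 -1.1  -0.02] M [-0.119  0.046  0.009] w 0.0006033210235658569 q [ 0.36  0.3  -0.4   0.   -0.86  1.08]
{'x': 566.079, 'y': 6.245, 'z': 269.202, 'yaw': -0.129}
Fn 1.0963060504435271 Fr 0.08974997566352538 Mz 0.008681307635882523
push55: mom 1.1120317386880756 edge 1.13617172500511
[[[0, 0, -0.06], [-1.7, 3.0, -0.1], 1], [[0, 0, -0.06], [-1.4, 3.2, -0.1], 1], [[0, 0, -0.06], [-1.3, 3.2, -0.1], 1], [[0, 0, -0.06], [-1.1, 3.3, -0.2], 1]]
```

>>> arm_command:
  targets:
    - [[0, 0, -0.06], [-1.7, 3.0, -0.1], 1]
    - [[0, 0, -0.06], [-1.4, 3.2, -0.1], 1]
    - [[0, 0, -0.06], [-1.3, 3.2, -0.1], 1]
    - [[0, 0, -0.06], [-1.1, 3.3, -0.2], 1]

```text
t: 3.2
eef_pos: [0.5612, 0.0195, 0.2721]
ee_rot: [-3.14, -0.002, -0.371]
force: [-0.6, 0.5, -0.0]
width: 0.0003
```

```bash
cat >> plan.py <<'E'
    if c=='st' and len(a)>0:
        M=s['moment']; h=.165; f2=np.array([M[1],-M[0]])/-h; print('Fn from moment',f2@n, 'Fr',f2@u)
E
python3 plan.py st 1 -3.36;  python3 plan.py arc 1 -3.36 -3.6 4 1
```

```text
t 3.2 pos [561.2  19.5 272.1] [-3.14e+00 -2.00e-03 -3.71e-01] F [-0.58  0.5  -0.05] M [-0.122  0.11   0.007] w 0.0003091441467366389 q [ 0.38  0.3  -0.41  0.   -0.86  0.82]
{'x': 560.579, 'y': 18.945, 'z': 268.702, 'yaw': -0.369}
Fn -0.3641806654986232 Fr 0.6722517198991009 Mz 0.006729508186664683
push55: mom -0.5465431965569824 edge -0.37742359878948223
Fn from moment 0.8632359375835648 Fr 0.48853719075838464
[[[0, 0, -0.06], [-0.9, 3.4, -0.1], 1], [[0, 0, -0.06], [-0.7, 3.4, -0.1], 1], [[0, 0, -0.06], [-0.5, 3.5, -0.1], 1], [[0, 0, -0.06], [-0.3, 3.4, -0.2], 1]]
```

>>> arm_command:
  targets:
    - [[0, 0, -0.06], [-0.9, 3.4, -1.1], 1]
    - [[0, 0, -0.06], [-0.7, 3.4, -1.1], 1]
    - [[0, 0, -0.06], [-0.5, 3.5, -1.1], 1]
    - [[0, 0, -0.06], [-0.3, 3.4, -1.2], 1]

```text
t: 3.6
eef_pos: [0.5589, 0.0333, 0.2677]
ee_rot: [-3.14, -0.002, -0.61]
force: [-0.0, -0.3, 0.4]
width: 0.0003
```

```bash
python3 plan.py st 1 -3.6;  python3 plan.py arc 1 -3.6 -3.84 4 1
```

```text
t 3.6 pos [558.9  33.3 267.7] [-3.14e+00 -2.00e-03 -6.10e-01] F [-0.01 -0.32  0.37] M [-0.003  0.039 -0.04 ] w 0.0002991449575372446 q [ 0.41  0.3  -0.42  0.   -0.85  0.55]
{'x': 558.179, 'y': 32.645, 'z': 268.202, 'yaw': -0.609}
Fn 0.29140241994963123 Fr -0.1362052634562493 Mz -0.039507304389569356
push55: mom -0.3838174422239558 edge 0.3019988715841633
Fn from moment 0.11754481018545015 Fr 0.20364408621050545
[[[0, 0, -0.06], [-0.0, 3.5, -0.1], 1], [[0, 0, -0.06], [0.1, 3.5, -0.1], 1], [[0, 0, -0.06], [0.4, 3.5, -0.1], 1], [[0, 0, -0.06], [0.5, 3.4, -0.2], 1]]
```

>>> arm_command:
  targets:
    - [[0, 0, -0.06], [0, 3.5, -0.1], 1]
    - [[0, 0, -0.06], [0.1, 3.5, -0.1], 1]
    - [[0, 0, -0.06], [0.4, 3.5, -0.1], 1]
    - [[0, 0, -0.06], [0.5, 3.4, -0.2], 1]

```text
t: 4.0
eef_pos: [0.5599, 0.0472, 0.2672]
ee_rot: [-3.14, -0.001, -0.85]
force: [0.2, -0.8, -0.2]
width: 0.0006
```

```bash
python3 plan.py st 1 -3.84;  python3 - <<'E'
from h import *
for n in("scene",):
    p,d=grab_frame(n)
    c=p[110:230,255:395] if n=="scene" else p[150:295,260:395]
    cv2.imwrite(f"pics/{n}2.png",cv2.resize(c[:,:,::-1],None,fx=4,fy=4,interpolation=cv2.INTER_CUBIC))
E
python3 plan.py arc 1 -3.84 -4.04 4 1
```

```text
t 4.0 pos [559.9  47.2 267.2] [-3.14e+00 -1.00e-03 -8.50e-01] F [ 0.17 -0.84 -0.16] M [-0.237  0.083 -0.008] w 0.0006408953562861493 q [ 0.43  0.3  -0.42  0.   -0.85  0.29]
{'x': 559.179, 'y': 46.545, 'z': 267.702, 'yaw': -0.849}
Fn 0.5339850475149446 Fr -0.6755274394991353 Mz -0.007727239922824434
push55: mom 0.6855028097666109 edge 0.553402685606397
Fn from moment 1.4228374184806363 Fr -0.5398346887925655
[[[0, 0, -0.05], [0.7, 2.8, -0.1], 1], [[0, 0, -0.05], [0.7, 2.8, -0.1], 1], [[0, 0, -0.05], [0.9, 2.8, -0.1], 1], [[0, 0, -0.05], [1.1, 2.7, -0.1], 1]]
```

View pics/scene2.png

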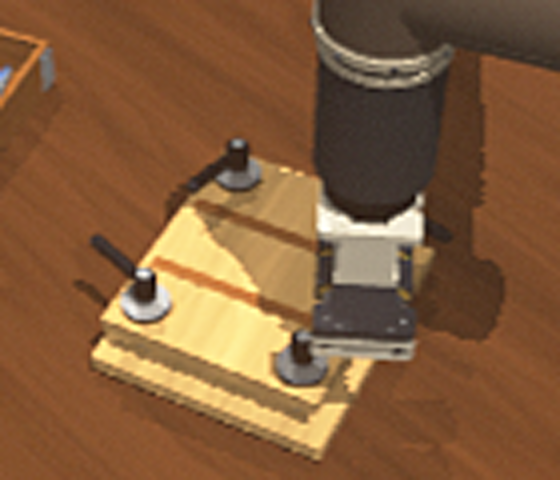

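The gripper hides lever1's arm, which lies beyond it as expected. I'll go on slowly.

>>> arm_command:
  targets:
    - [[0, 0, -0.05], [0.7, 2.8, -0.1], 1]
    - [[0, 0, -0.05], [0.7, 2.8, -0.1], 1]
    - [[0, 0, -0.05], [0.9, 2.8, -0.1], 1]
    - [[0, 0, -0.05], [1.1, 2.7, -0.1], 1]

```text
t: 4.45
eef_pos: [0.5628, 0.0577, 0.2664]
ee_rot: [-3.141, -0.001, -1.049]
force: [-2.6, -3.2, 3.4]
width: 0.0002
```

```bash
python3 plan.py st 1 -4.04;  
python3 plan.py arc 1 -4.04 -4.19 3 1
```

```text
t 4.45 pos [562.8  57.7 266.4] [-3.141e+00 -1.000e-03 -1.049e+00] F [-2.56 -3.23  3.38] M [-0.881  0.964  0.037] w 0.00017447339785114457 q [ 0.45  0.31 -0.41  0.   -0.85  0.07]
{'x': 562.579, 'y': 57.645, 'z': 267.302, 'yaw': -1.049}
Fn 4.015245538787449 Fr -0.9311753494261219 Mz 0.03745613309435557
push55: mom 4.848566986192731 edge 4.161254467470629
Fn from moment 7.897594379199328 Fr -0.5366428013094229
[[[0, 0, -0.05], [1.1, 2.7, -0.1], 1], [[0, 0, -0.05], [1.3, 2.5, -0.1], 1], [[0, 0, -0.05], [1.5, 2.6, -0.1], 1]]
```

>>> arm_command:
  targets:
    - [[0, 0, -0.025], [0.5, 1.3, 0], 1]

```text
t: 4.55
eef_pos: [0.5633, 0.059, 0.2661]
ee_rot: [-3.141, -0.001, -1.074]
force: [-2.5, -3.8, 5.0]
width: 0.0008
```

```bash
cat > setled.py <<'E'
import sys,json
from plan import *
l=json.load(open(L)); 
for k,v in zip(['x','y','z','yaw'],sys.argv[1:]): l[k]+=float(v)
json.dump(l,open(L,'w'))
E
python3 setled.py -3.4 -6.5 0.3 0.125
python3 plan.py st 1 -4.06
```

```text
t 4.55 pos [563.3  59.  266.1] [-3.141e+00 -1.000e-03 -1.074e+00] F [-2.52 -3.8   5.  ] M [-0.954  1.05   0.022] w 0.000787020697848496 q [ 0.45  0.31 -0.41  0.   -0.85  0.05]
{'x': 563.079, 'y': 58.945, 'z': 267.302, 'yaw': -1.074}
Fn 4.311262522778165 Fr -1.485704594591109 Mz 0.02213199003175287
push55: mom 5.134842579947335 edge 4.468035705424644
Fn from moment 8.567624739411713 Fr -0.7272241844761291
```

```bash
python3 - <<'E'
from h import *
s=get_state();print(s['force'],s['moment'])
for n in("scene","top"):
    p,d=grab_frame(n)
    c=p[90:230,245:405] if n=="scene" else p[150:295,260:395]
    cv2.imwrite(f"pics/{n}3.png",cv2.resize(c[:,:,::-1],None,fx=4,fy=4,interpolation=cv2.INTER_CUBIC))
s=get_state();print(s['force'],s['moment'],s['t'])
E
```

```text
[-2.52393212 -3.79790328  5.00417132] [-0.95356267  1.05049773  0.02213199]
[-1.93464177 -3.56070767  2.06410342] [-0.70553413  0.70643266  0.04399661] 4.65
```

View pics/scene3.png

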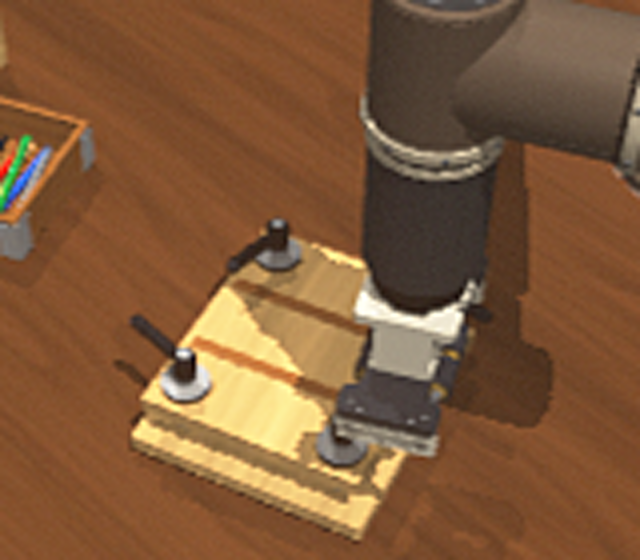

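View pics/top3.png

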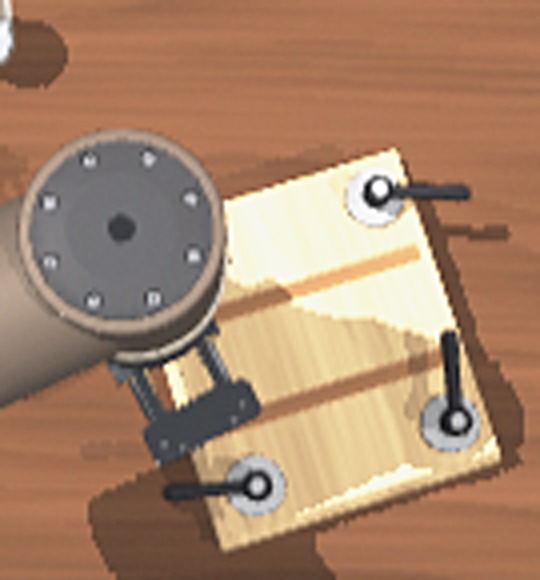

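>>> arm_command:
  targets:
    - [[0, 0, 0], [-3.2, -2.4, 2], 1]
    - [[0, 0, 0], [-3.2, -2.4, 2], 1]
    - [[0, 0, 0], [0, 0, 0], 1]
    - [[0, 0, 0], [0, 0, 0], 1]

```text
t: 5.05
eef_pos: [0.5568, 0.0543, 0.2685]
ee_rot: [-3.141, 0.0, -1.074]
force: [0.1, -0.5, 0.5]
width: 0.0006
```

```bash
python3 plan.py st 1 -4.06
```

```text
t 5.05 pos [556.8  54.3 268.5] [-3.141  0.    -1.074] F [ 0.09 -0.53  0.54] M [ 0.091 -0.019  0.038] w 0.0006421249880090102 q [ 0.45  0.3  -0.42 -0.   -0.85  0.05]
{'x': 563.079, 'y': 58.945, 'z': 267.302, 'yaw': -1.074}
Fn 0.2533123031054846 Fr -0.47463402052903786 Mz 0.0377370974194466
push55: mom 1.2299996372324664 edge 0.26252365958204765
Fn from moment -0.4286337965760788 Fr 0.36681498222624853
```

>>> arm_command:
  targets:
    - [[0, 0, 0], [1.6, 1.2, 0], 1]
    - [[0, 0, 0], [1.6, 1.2, 0], 1]
    - [[0, 0, 0], [1.6, 1.2, 0], 1]
    - [[0, 0, 0], [1.6, 1.2, 0], 1]

```text
t: 5.45
eef_pos: [0.5633, 0.0592, 0.2681]
ee_rot: [3.141, 0.0, -1.074]
force: [-1.1, -1.8, -0.7]
width: 0.0002
```

```bash
python3 plan.py st 1 -4.06
```

```text
t 5.45 pos [563.3  59.2 268.1] [ 3.141  0.    -1.074] F [-1.14 -1.81 -0.72] M [-0.389  0.773  0.003] w 0.00018629875486286416 q [ 0.45  0.31 -0.41 -0.   -0.86  0.05]
{'x': 563.079, 'y': 58.945, 'z': 267.302, 'yaw': -1.074}
Fn 2.0076118452727454 Fr -0.7500063142097917 Mz 0.002765460029454332
push55: mom 2.288315343301618 edge 2.0806159123735726
Fn from moment 5.151826811102043 Fr 0.9720499573811656
```

>>> arm_command:
  targets:
    - [[0, 0, -0.02], [0.6, 1.0, 0], 1]

```text
t: 5.55
eef_pos: [0.5634, 0.0599, 0.2679]
ee_rot: [3.14, 0.0, -1.095]
force: [-2.8, -2.0, 1.4]
width: 0.0006
```

```bash
python3 plan.py st 1 -4.08
```

```text
t 5.55 pos [563.4  59.9 267.9] [ 3.14   0.    -1.095] F [-2.83 -2.05  1.39] M [-0.782  1.071  0.027] w 0.0005713090028056783 q [ 0.45  0.31 -0.4  -0.   -0.86  0.03]
{'x': 563.079, 'y': 58.945, 'z': 267.302, 'yaw': -1.074}
Fn 3.489669822284478 Fr 0.01830019803045735 Mz 0.026536483658120377
push55: mom 3.701750017300961 edge 3.6165669067311863
Fn from moment 8.034223645188591 Fr 0.012475794675113061
```

```bash
python3 setled.py 0.6 1.0 0 -0.02; python3 - <<'E'
import plan,json
from plan import *
led=load()
w=[]
def add(x,y,z,yaw,v=45):
    global w
    t=dict(led) if not w else dict(zip(['x','y','z','yaw'],w[-1])); w+=line(t,x,y,z,yaw,v)
add(led['x']-6.4,led['y']-4.8,led['z']+5,led['yaw'])
add(led['x']-6.4,led['y']-4.8,335,led['yaw'])
x,y,yaw=pose(3,0.086,0,6); add(x,y,335,yaw)
add(x,y,280,yaw,30); add(x,y,269,yaw,20)
emit(w,led); print(led)
E
python3 plan.py arc 3 0.086 -0.234 4 0
```

```text
[[[0, 0, 0.0], [-6.4, -4.8, 5.0], 1], [[0, 0, 0.0], [0.0, 0.0, 31.3], 1], [[0, 0, 0.0], [0.0, 0.0, 31.4], 1], [[0, 0, 0.129], [-1.5, -22.5, -0.0], 1], [[0, 0, 0.128], [-1.5, -22.4, -0.0], 1], [[0, 0, 0.129], [-1.6, -22.5, -0.0], 1], [[0, 0, 0.129], [-1.5, -22.4, -0.0], 1], [[0, 0, 0.129], [-1.5, -22.5, -0.0], 1]]
[[[0, 0, 0.128], [-1.5, -22.4, -0.0], 1], [[0, 0, 0.129], [-1.5, -22.5, -0.0], 1], [[0, 0, 0.129], [-1.6, -22.4, -0.0], 1], [[0, 0, -0.0], [0.0, -0.0, -27.5], 1], [[0, 0, -0.0], [0.0, -0.0, -27.5], 1], [[0, 0, -0.0], [0.0, -0.0, -11.0], 1]]
{'x': np.float64(545.0789911815735), 'y': np.float64(-124.45477835544185), 'z': np.float64(269.00230294385574), 'yaw': np.float64(-0.0638873063569052)}
[[[0, 0, -0.08], [3.0, -10.0, -0.2], 1], [[0, 0, -0.08], [2.1, -4.1, -0.1], 1], [[0, 0, -0.08], [1.8, -4.3, -0.2], 1], [[0, 0, -0.08], [1.4, -4.4, -0.1], 1]]
```

>>> arm_command:
  targets:
    - [[0, 0, 0], [-6.4, -4.8, 5.0], 1]
    - [[0, 0, 0], [0, 0, 31.3], 1]
    - [[0, 0, 0], [0, 0, 31.4], 1]
    - [[0, 0, 0.129], [-1.5, -22.5, 0], 1]
    - [[0, 0, 0.128], [-1.5, -22.4, 0], 1]
    - [[0, 0, 0.129], [-1.6, -22.5, 0], 1]
    - [[0, 0, 0.129], [-1.5, -22.4, 0], 1]
    - [[0, 0, 0.129], [-1.5, -22.5, 0], 1]

```text
t: 6.35
eef_pos: [0.5493, -0.058, 0.3366]
ee_rot: [-3.141, -0.001, -0.444]
force: [-0.1, -0.1, 0.3]
width: 0.0007
```

>>> arm_command:
  targets:
    - [[0, 0, 0.128], [-1.5, -22.4, 0], 1]
    - [[0, 0, 0.129], [-1.5, -22.5, 0], 1]
    - [[0, 0, 0.129], [-1.6, -22.4, 0], 1]
    - [[0, 0, 0], [0, 0, -27.5], 1]
    - [[0, 0, 0], [0, 0, -27.5], 1]
    - [[0, 0, 0], [0, 0, -11.0], 1]

```text
t: 6.95
eef_pos: [0.544, -0.1247, 0.2682]
ee_rot: [-3.141, 0.002, -0.065]
force: [-0.3, -0.2, -0.1]
width: 0.0004
```

>>> arm_command:
  targets:
    - [[0, 0, -0.08], [3.0, -10.0, -0.2], 1]
    - [[0, 0, -0.08], [2.1, -4.1, -0.1], 1]
    - [[0, 0, -0.08], [1.8, -4.3, -0.2], 1]
    - [[0, 0, -0.08], [1.4, -4.4, -0.1], 1]

```text
t: 7.35
eef_pos: [0.5537, -0.1471, 0.2701]
ee_rot: [-3.141, -0.001, -0.387]
force: [-0.1, 0.3, -0.1]
width: 0.0002
```

```bash
python3 plan.py st 3 -0.234;  python3 - <<'E'
from h import *
for n in("scene","top"):
    p,d=grab_frame(n)
    c=p[90:230,245:405] if n=="scene" else p[150:295,260:395]
    cv2.imwrite(f"pics/{n}4.png",cv2.resize(c[:,:,::-1],None,fx=4,fy=4,interpolation=cv2.INTER_CUBIC))
E
python3 plan.py arc 3 -.234 -.434 4 0
```

```text
t 7.35 pos [ 553.7 -147.1  270.1] [-3.141e+00 -1.000e-03 -3.870e-01] F [-0.08  0.33 -0.07] M [0.12  0.028 0.016] w 0.0002135913249530087 q [ 0.08  0.32 -0.39  0.   -0.86  1.1 ]
{'x': 553.379, 'y': -147.255, 'z': 268.402, 'yaw': -0.384}
Fn 0.30502182530458866 Fr -0.15787261147093357 Mz 0.01595600733095671
push55: mom 0.6547155844911251 edge 0.31611352804293735
Fn from moment 0.670863086803 Fr -0.33206672557781924
[[[0, 0, -0.05], [0.7, -2.8, -0.1], 1], [[0, 0, -0.05], [0.6, -2.9, -0.1], 1], [[0, 0, -0.05], [0.4, -2.8, -0.1], 1], [[0, 0, -0.05], [0.3, -2.9, -0.1], 1]]
```

View pics/scene4.png

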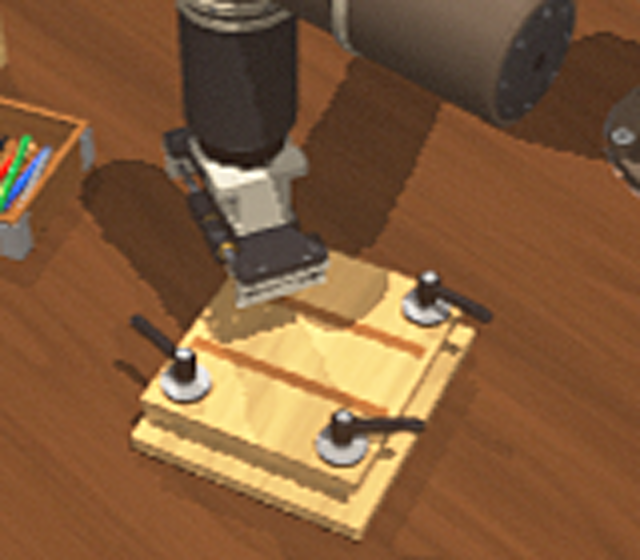

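View pics/top4.png

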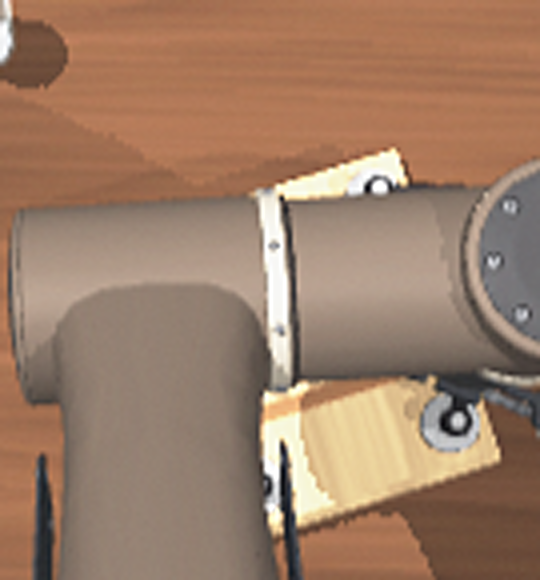

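Scene view: lever1's arm has swung out to (420,425), as intended. The gripper is at lever3. Continuing.

>>> arm_command:
  targets:
    - [[0, 0, -0.05], [0.7, -2.8, -0.1], 1]
    - [[0, 0, -0.05], [0.6, -2.9, -0.1], 1]
    - [[0, 0, -0.05], [0.4, -2.8, -0.1], 1]
    - [[0, 0, -0.05], [0.3, -2.9, -0.1], 1]

```text
t: 7.85
eef_pos: [0.5556, -0.1583, 0.2696]
ee_rot: [-3.141, -0.001, -0.583]
force: [-0.1, 0.1, -0.6]
width: 0.001
```

```bash
sed -i 's/h=.165;/h=.36;/' plan.py; python3 plan.py st 3 -0.434; python3 plan.py arc 3 -.434 -.634 4 0
```

```text
t 7.85 pos [ 555.6 -158.3  269.6] [-3.141e+00 -1.000e-03 -5.830e-01] F [-0.1   0.14 -0.58] M [0.138 0.01  0.005] w 0.0010405942786087148 q [ 0.06  0.32 -0.38  0.   -0.87  0.93]
{'x': 555.379, 'y': -158.655, 'z': 268.002, 'yaw': -0.584}
Fn 0.08305493558956362 Fr -0.15172376813868743 Mz 0.0049205006288035435
push55: mom 0.24510968646961268 edge 0.08607511506554774
Fn from moment 0.33554926318471157 Fr -0.1868907988324327
[[[0, 0, -0.05], [0.2, -2.9, -0.1], 1], [[0, 0, -0.05], [-0.1, -2.9, -0.1], 1], [[0, 0, -0.05], [-0.1, -2.9, -0.1], 1], [[0, 0, -0.05], [-0.3, -2.9, -0.1], 1]]
```

>>> arm_command:
  targets:
    - [[0, 0, -0.05], [0.2, -2.9, -0.1], 1]
    - [[0, 0, -0.05], [-0.1, -2.9, -0.1], 1]
    - [[0, 0, -0.05], [-0.1, -2.9, -0.1], 1]
    - [[0, 0, -0.05], [-0.3, -2.9, -0.1], 1]

```text
t: 8.25
eef_pos: [0.5554, -0.1697, 0.2693]
ee_rot: [-3.14, -0.001, -0.783]
force: [0.2, 2.8, 1.0]
width: 0.0005
```

```bash
python3 plan.py st 3 -0.634; python3 plan.py arc 3 -.634 -.834 4 0
```

```text
t 8.25 pos [ 555.4 -169.7  269.3] [-3.14e+00 -1.00e-03 -7.83e-01] F [0.17 2.79 0.98] M [ 1.036 -0.161  0.048] w 0.00045096285429059184 q [ 0.04  0.33 -0.37 -0.   -0.87  0.75]
{'x': 555.079, 'y': -170.255, 'z': 267.602, 'yaw': -0.784}
Fn 2.3445657708902936 Fr -1.5132944132844355 Mz 0.04807913663263489
push55: mom 3.827650197423 edge 2.4298227080135772
Fn from moment 2.5845888856661228 Fr -1.344873858395997
[[[0, 0, -0.05], [-0.4, -2.9, -0.1], 1], [[0, 0, -0.05], [-0.6, -2.8, -0.1], 1], [[0, 0, -0.05], [-0.7, -2.8, -0.1], 1], [[0, 0, -0.05], [-0.9, -2.8, -0.1], 1]]
```

>>> arm_command:
  targets:
    - [[0, 0, -0.05], [-0.4, -2.9, -0.1], 1]
    - [[0, 0, -0.03], [-0.4, -1.7, -0.1], 1]

```text
t: 8.45
eef_pos: [0.5547, -0.1742, 0.2691]
ee_rot: [-3.14, -0.001, -0.863]
force: [0.7, 5.1, 0.9]
width: 0.0004
```

```bash
python3 setled.py 1.8 6.7 .2 .12;python3 plan.py st 3 -0.714
```

```text
t 8.45 pos [ 554.7 -174.2  269.1] [-3.14e+00 -1.00e-03 -8.63e-01] F [0.72 5.06 0.86] M [ 1.62  -0.32  -0.007] w 0.0003905532734146521 q [ 0.03  0.33 -0.37 -0.   -0.87  0.68]
{'x': 554.279, 'y': -174.855, 'z': 267.402, 'yaw': -0.864}
Fn 4.3006452742305035 Fr -2.7705020311748303 Mz -0.00712951276758474
push55: mom 5.288810814853685 edge 4.457032375111613
Fn from moment 3.982610799806695 Fr -2.2745287968437364
```

```bash
cat > hop.py <<'E'
import sys
from plan import *
# hop curlever curth  lever th k z
cl,ct,l,th,k,z=[float(v) for v in sys.argv[1:7]]; l=int(l)
led=load(); w=[]
def add(x,y,zz,yaw,v=45):
    global w
    t=dict(led) if not w else dict(zip(['x','y','z','yaw'],w[-1])); w+=line(t,x,y,zz,yaw,v)
x0=led['x']-8*np.sin(ct);y0=led['y']+8*np.cos(ct)
add(x0,y0,led['z']+5,led['yaw']); add(x0,y0,335,led['yaw'])
x,y,yaw=pose(l,th,k,6); add(x,y,335,yaw)
add(x,y,280,yaw,30); add(x,y,z,yaw,20)
emit(w,led); print(led)
E
python3 hop.py 3 -.714 2 -1.585 0 268.5; python3 plan.py arc 2 -1.585 -1.785 3 0
```

```text
[[[0, 0, 0.0], [5.2, 6.0, 5.0], 1], [[0, 0, 0.0], [0.0, 0.0, 31.3], 1], [[0, 0, 0.0], [0.0, 0.0, 31.3], 1], [[0, 0, -0.124], [19.8, 1.6, -0.0], 1], [[0, 0, -0.125], [19.7, 1.6, -0.0], 1], [[0, 0, -0.124], [19.7, 1.6, -0.0], 1], [[0, 0, -0.125], [19.8, 1.6, -0.0], 1], [[0, 0, -0.124], [19.7, 1.6, -0.0], 1]]
[[[0, 0, -0.125], [19.7, 1.5, -0.0], 1], [[0, 0, -0.124], [19.8, 1.6, -0.0], 1], [[0, 0, -0.0], [-0.0, 0.0, -27.5], 1], [[0, 0, -0.0], [-0.0, 0.0, -27.5], 1], [[0, 0, -0.0], [-0.0, 0.0, -11.5], 1]]
{'x': np.float64(697.6789911815736), 'y': np.float64(-157.754778355442), 'z': np.float64(268.50230294385545), 'yaw': np.float64(-1.7348873063569061)}
[[[0, 0, -0.067], [-9.5, -1.6, -0.1], 1], [[0, 0, -0.066], [-3.6, -1.5, -0.2], 1], [[0, 0, -0.067], [-3.6, -1.2, -0.1], 1]]
```

>>> arm_command:
  targets:
    - [[0, 0, 0], [5.2, 6.0, 5.0], 1]
    - [[0, 0, 0], [0, 0, 31.3], 1]
    - [[0, 0, 0], [0, 0, 31.3], 1]
    - [[0, 0, -0.124], [19.8, 1.6, 0], 1]
    - [[0, 0, -0.125], [19.7, 1.6, 0], 1]
    - [[0, 0, -0.124], [19.7, 1.6, 0], 1]
    - [[0, 0, -0.125], [19.8, 1.6, 0], 1]
    - [[0, 0, -0.124], [19.7, 1.6, 0], 1]

```text
t: 9.25
eef_pos: [0.6592, -0.1603, 0.3366]
ee_rot: [-3.142, -0.001, -1.489]
force: [-0.3, -0.2, -0.1]
width: 0.0
```

>>> arm_command:
  targets:
    - [[0, 0, -0.125], [19.7, 1.5, 0], 1]
    - [[0, 0, -0.124], [19.8, 1.6, 0], 1]
    - [[0, 0, 0], [0, 0, -27.5], 1]
    - [[0, 0, 0], [0, 0, -27.5], 1]
    - [[0, 0, 0], [0, 0, -11.5], 1]

```text
t: 9.75
eef_pos: [0.6971, -0.1571, 0.2668]
ee_rot: [3.138, -0.001, -1.733]
force: [0.5, 0.1, 0.1]
width: 0.0007
```

>>> arm_command:
  targets:
    - [[0, 0, -0.067], [-9.5, -1.6, -0.1], 1]
    - [[0, 0, -0.066], [-3.6, -1.5, -0.2], 1]
    - [[0, 0, -0.067], [-3.6, -1.2, -0.1], 1]

```text
t: 10.05
eef_pos: [0.6812, -0.1618, 0.27]
ee_rot: [-3.141, -0.0, -1.936]
force: [0.6, 0.1, -0.1]
width: 0.0
```

```bash
python3 plan.py st 2 -1.785; python3 plan.py arc 2 -1.785 -1.985 4 0;python3 - <<'E'
from h import *
for n in("scene",):
    p,d=grab_frame(n)
    c=p[90:230,245:405] if n=="scene" else p[150:295,260:395]
    cv2.imwrite(f"pics/{n}5.png",cv2.resize(c[:,:,::-1],None,fx=4,fy=4,interpolation=cv2.INTER_CUBIC))
E
```

```text
t 10.05 pos [ 681.2 -161.8  270. ] [-3.141 -0.    -1.936] F [ 0.57  0.05 -0.07] M [ 0.046 -0.201 -0.071] w 3.045520360500317e-06 q [ 0.04  0.5  -0.09  0.   -0.98 -0.41]
{'x': 680.979, 'y': -162.055, 'z': 268.102, 'yaw': -1.935}
Fn 0.5438944422871337 Fr -0.1738636482196893 Mz -0.07099073783581891
push55: mom -0.7023501886074889 edge 0.5636724220066658
Fn from moment 0.5182176991892977 Fr -0.24481828343946882
[[[0, 0, -0.05], [-2.8, -0.8, -0.1], 1], [[0, 0, -0.05], [-2.9, -0.6, -0.1], 1], [[0, 0, -0.05], [-2.8, -0.5, -0.1], 1], [[0, 0, -0.05], [-2.9, -0.3, -0.1], 1]]
```

View pics/scene5.png

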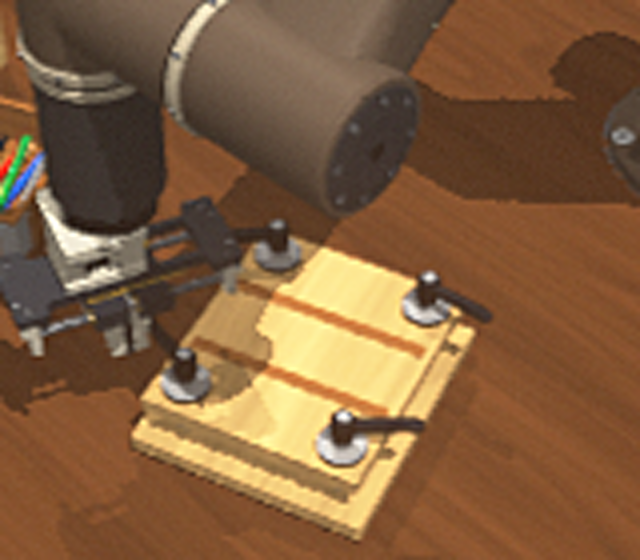

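The fingers at (120,335) bear on lever2's arm, which runs from the hub at (185,375) toward (150,320). Continuing.

>>> arm_command:
  targets:
    - [[0, 0, -0.05], [-2.8, -0.8, -0.1], 1]
    - [[0, 0, -0.05], [-2.9, -0.6, -0.1], 1]
    - [[0, 0, -0.05], [-2.8, -0.5, -0.1], 1]
    - [[0, 0, -0.05], [-2.9, -0.3, -0.1], 1]

```text
t: 10.5
eef_pos: [0.67, -0.164, 0.2696]
ee_rot: [-3.141, 0.0, -2.134]
force: [1.6, -0.3, -0.6]
width: 0.0005
```

```bash
sed -i 's/h=.36;/h=.33;/' plan.py; python3 plan.py st 2 -1.985; python3 plan.py arc 2 -1.985 -2.185 4 0
```

```text
t 10.5 pos [ 670.  -164.   269.6] [-3.141  0.    -2.134] F [ 1.62 -0.26 -0.55] M [ 0.025 -0.143  0.045] w 0.0004501750627613441 q [ 0.04  0.48 -0.12  0.   -0.97 -0.61]
{'x': 669.579, 'y': -164.255, 'z': 267.702, 'yaw': -2.135}
Fn 1.588046950171296 Fr -0.4137630902686781 Mz 0.04497197781674122
push55: mom 2.48424637514454 edge 1.6457941119957067
Fn from moment 0.3666018579301027 Fr -0.2447099278758772
[[[0, 0, -0.05], [-2.9, -0.2, -0.1], 1], [[0, 0, -0.05], [-2.9, -0.1, -0.1], 1], [[0, 0, -0.05], [-2.9, 0.1, -0.1], 1], [[0, 0, -0.05], [-2.9, 0.2, -0.1], 1]]
```

>>> arm_command:
  targets:
    - [[0, 0, -0.05], [-2.9, -0.2, -0.1], 1]
    - [[0, 0, -0.05], [-2.9, -0.1, -0.1], 1]
    - [[0, 0, -0.05], [-2.9, 0.1, -0.1], 1]

```text
t: 10.8
eef_pos: [0.6615, -0.1642, 0.2695]
ee_rot: [-3.14, 0.001, -2.284]
force: [1.6, -0.2, 0.7]
width: 0.0006
```

```bash
python3 setled.py 2.9 -.2 .1 .05; python3 plan.py st 2 -2.135; python3 plan.py arc 2 -2.135 -2.285 3 0
```

```text
t 10.8 pos [ 661.5 -164.2  269.5] [-3.140e+00  1.000e-03 -2.284e+00] F [ 1.58 -0.17  0.73] M [-0.114 -0.466  0.051] w 0.0005726345802859478 q [ 0.04  0.47 -0.14  0.   -0.96 -0.76]
{'x': 660.879, 'y': -164.455, 'z': 267.402, 'yaw': -2.285}
Fn 1.4277594208486828 Fr -0.7034031187993264 Mz 0.050600382461809965
push55: mom 2.5890421626089246 edge 1.4796779452431803
Fn from moment 1.378332592193612 Fr -0.46198999463094975
[[[0, 0, -0.05], [-2.9, 0.2, -0.1], 1], [[0, 0, -0.05], [-2.9, 0.4, -0.1], 1], [[0, 0, -0.05], [-2.8, 0.6, -0.1], 1]]
```

>>> arm_command:
  targets:
    - [[0, 0, -0.05], [-2.9, 0.2, -0.1], 1]
    - [[0, 0, -0.05], [-2.9, 0.4, -0.1], 1]

```text
t: 11.0
eef_pos: [0.6559, -0.1637, 0.2694]
ee_rot: [-3.139, 0.001, -2.384]
force: [2.7, -1.3, -0.0]
width: 0.0004
```

```bash
python3 setled.py 2.8 -.6 .1 .05; python3 plan.py st 2 -2.235
```

```text
t 11.0 pos [ 655.9 -163.7  269.4] [-3.139e+00  1.000e-03 -2.384e+00] F [ 2.71 -1.31 -0.03] M [-0.506 -0.959  0.007] w 0.0004302079925537638 q [ 0.04  0.46 -0.15  0.   -0.95 -0.86]
{'x': 655.079, 'y': -163.855, 'z': 267.202, 'yaw': -2.385}
Fn 2.9424622587881437 Fr -0.6431648206843574 Mz 0.006890047424363234
push55: mom 3.144860138158302 edge 3.04946088638044
Fn from moment 3.2337056039053906 Fr -0.5844950148316639
```

>>> arm_command:
  targets:
    - [[0, 0, -0.04], [-2.2, 0.5, -0.1], 1]

```text
t: 11.1
eef_pos: [0.6538, -0.1633, 0.2694]
ee_rot: [-3.139, 0.001, -2.424]
force: [2.8, -3.0, -1.1]
width: 0.0005
```

```bash
python3 setled.py -2.2 .5 -.1 -.04; python3 plan.py st 2 -2.275; python3 hop.py 2 -2.275 4 1.662 -1 268.5;  python3 plan.py arc 4 1.662 1.462 3 -1
```

```text
t 11.1 pos [ 653.8 -163.3  269.4] [-3.139e+00  1.000e-03 -2.424e+00] F [ 2.79 -2.97 -1.1 ] M [-0.961 -0.994  0.038] w 0.0005307346079984631 q [ 0.04  0.46 -0.16  0.   -0.95 -0.9 ]
{'x': 652.879, 'y': -163.355, 'z': 267.102, 'yaw': -2.425}
Fn 4.049136970199328 Fr 0.45781677199250104 Mz 0.03775662782685906
push55: mom 4.12993483180567 edge 4.196378314570213
Fn from moment 4.181375406212117 Fr 0.27066730561544183
[[[0, 0, 0.0], [6.1, -5.2, 5.0], 1], [[0, 0, 0.0], [-0.0, 0.0, 31.4], 1], [[0, 0, 0.0], [-0.0, 0.0, 31.5], 1], [[0, 0, 0.099], [-31.0, 24.4, -0.0], 1], [[0, 0, 0.1], [-31.0, 24.4, -0.0], 1], [[0, 0, 0.099], [-31.1, 24.4, -0.0], 1], [[0, 0, 0.1], [-31.0, 24.4, -0.0], 1], [[0, 0, 0.099], [-31.0, 24.4, -0.0], 1]]
[[[0, 0, 0.099], [-31.0, 24.4, -0.0], 1], [[0, 0, 0.1], [-31.0, 24.4, -0.0], 1], [[0, 0, 0.099], [-31.0, 24.4, -0.0], 1], [[0, 0, 0.0], [-0.0, -0.0, -27.5], 1], [[0, 0, 0.0], [-0.0, -0.0, -27.5], 1], [[0, 0, 0.0], [-0.0, -0.0, -11.5], 1]]
{'x': np.float64(410.8789911815737), 'y': np.float64(26.645221644558035), 'z': np.float64(268.50230294385517), 'yaw': np.float64(-1.6298873063569042)}
[[[0, 0, -0.066], [9.2, 2.6, -0.1], 1], [[0, 0, -0.067], [3.4, 1.8, -0.2], 1], [[0, 0, -0.067], [3.5, 1.7, -0.1], 1]]
```

>>> arm_command:
  targets:
    - [[0, 0, 0], [6.1, -5.2, 5.0], 1]
    - [[0, 0, 0], [0, 0, 31.4], 1]
    - [[0, 0, 0], [0, 0, 31.5], 1]
    - [[0, 0, 0.099], [-31.0, 24.4, 0], 1]
    - [[0, 0, 0.1], [-31.0, 24.4, 0], 1]
    - [[0, 0, 0.099], [-31.1, 24.4, 0], 1]
    - [[0, 0, 0.1], [-31.0, 24.4, 0], 1]
    - [[0, 0, 0.099], [-31.0, 24.4, 0], 1]

```text
t: 11.9
eef_pos: [0.5034, -0.0458, 0.3369]
ee_rot: [-3.141, 0.0, -1.921]
force: [0.0, 0.7, 0.4]
width: 0.0001
```

>>> arm_command:
  targets:
    - [[0, 0, 0.099], [-31.0, 24.4, 0], 1]
    - [[0, 0, 0.1], [-31.0, 24.4, 0], 1]
    - [[0, 0, 0.099], [-31.0, 24.4, 0], 1]
    - [[0, 0, 0], [0, 0, -27.5], 1]
    - [[0, 0, 0], [0, 0, -27.5], 1]
    - [[0, 0, 0], [0, 0, -11.5], 1]

```text
t: 12.5
eef_pos: [0.4107, 0.0272, 0.2688]
ee_rot: [3.141, -0.0, -1.626]
force: [0.0, -0.5, -0.4]
width: 0.0006
```

```bash
python3 plan.py st
```

```text
t 12.5 pos [410.7  27.2 268.8] [ 3.141 -0.    -1.626] F [ 0.   -0.48 -0.37] M [ 0.018 -0.018 -0.049] w 0.0006065995313516954 q [ 0.55  0.07 -0.73 -0.   -0.78 -0.61]
{'x': 426.979, 'y': 32.745, 'z': 268.102, 'yaw': -1.83}
```

>>> arm_command:
  targets:
    - [[0, 0, -0.066], [9.2, 2.6, -0.1], 1]
    - [[0, 0, -0.067], [3.4, 1.8, -0.2], 1]
    - [[0, 0, -0.067], [3.5, 1.7, -0.1], 1]

```text
t: 12.8
eef_pos: [0.428, 0.0333, 0.2698]
ee_rot: [-3.141, 0.0, -1.829]
force: [-0.8, -0.3, -0.6]
width: 0.0004
```

```bash
python3 plan.py st 4 1.462; python3 plan.py arc 4 1.462 1.302 4 -1;python3 - <<'E'
from h import *
for n in("scene",):
    p,d=grab_frame(n)
    c=p[90:230,245:405] if n=="scene" else p[150:295,260:395]
    cv2.imwrite(f"pics/{n}6.png",cv2.resize(c[:,:,::-1],None,fx=4,fy=4,interpolation=cv2.INTER_CUBIC))
E
```

```text
t 12.8 pos [428.   33.3 269.8] [-3.141  0.    -1.829] F [-0.8  -0.3  -0.59] M [0.111 0.091 0.003] w 0.000447120868051129 q [ 0.54  0.09 -0.69  0.   -0.78 -0.8 ]
{'x': 426.979, 'y': 32.745, 'z': 268.102, 'yaw': -1.83}
Fn 0.7652847436929635 Fr -0.38512861961745376 Mz 0.002883756896567837
push55: mom 0.9585862139839181 edge 0.7931132798272531
Fn from moment 0.31080188233537487 Fr 0.3042631490069306
[[[0, 0, -0.04], [2.2, 0.8, -0.1], 1], [[0, 0, -0.04], [2.2, 0.8, -0.1], 1], [[0, 0, -0.04], [2.2, 0.7, -0.0], 1], [[0, 0, -0.04], [2.2, 0.6, -0.1], 1]]
```

View pics/scene6.png

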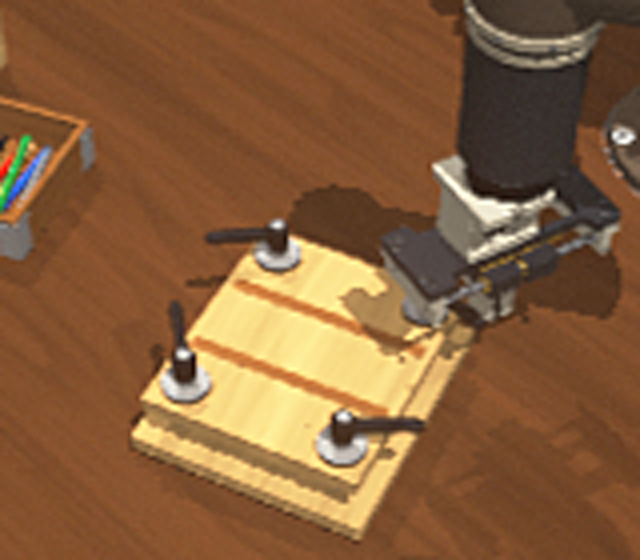

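Levers 1, 2 and 3 have turned as expected: lever1 to (420,425), lever2 to (177,310) and lever3 to (210,238). The fingers are at lever4, at (500,300).

>>> arm_command:
  targets:
    - [[0, 0, -0.04], [2.2, 0.8, -0.1], 1]
    - [[0, 0, -0.04], [2.2, 0.8, -0.1], 1]
    - [[0, 0, -0.04], [2.2, 0.7, 0], 1]
    - [[0, 0, -0.04], [2.2, 0.6, -0.1], 1]

```text
t: 13.25
eef_pos: [0.4365, 0.036, 0.2695]
ee_rot: [-3.141, 0.0, -1.987]
force: [-0.4, -0.8, 0.9]
width: 0.0004
```

```bash
python3 plan.py st 4 1.302; python3 plan.py arc 4 1.302 1.102 4 -1
```

```text
t 13.25 pos [436.5  36.  269.5] [-3.141  0.    -1.987] F [-0.45 -0.8   0.87] M [0.173 0.012 0.043] w 0.00041032586669609837 q [ 0.54  0.11 -0.68  0.   -0.79 -0.95]
{'x': 435.779, 'y': 35.645, 'z': 267.802, 'yaw': -1.99}
Fn 0.21914918893840038 Fr -0.8885174376814347 Mz 0.042829391096819776
push55: mom 1.4297692361919772 edge 0.2271182503543422
Fn from moment 0.17493247888097463 Fr 0.49706800958908126
[[[0, 0, -0.05], [2.9, 0.6, -0.1], 1], [[0, 0, -0.05], [2.8, 0.4, -0.1], 1], [[0, 0, -0.05], [2.9, 0.4, -0.1], 1], [[0, 0, -0.05], [2.9, 0.2, -0.1], 1]]
```

>>> arm_command:
  targets:
    - [[0, 0, -0.05], [2.9, 0.6, -0.1], 1]
    - [[0, 0, -0.05], [2.8, 0.4, -0.1], 1]
    - [[0, 0, -0.05], [2.9, 0.4, -0.1], 1]
    - [[0, 0, -0.05], [2.9, 0.2, -0.1], 1]

```text
t: 13.65
eef_pos: [0.448, 0.0376, 0.2692]
ee_rot: [-3.141, 0.001, -2.188]
force: [0.3, -0.2, 0.4]
width: 0.0002
```

```bash
python3 plan.py st 4 1.102; python3 plan.py arc 4 1.102 .902 4 -1
```

```text
t 13.65 pos [448.   37.6 269.2] [-3.141e+00  1.000e-03 -2.188e+00] F [ 0.25 -0.21  0.43] M [ 0.185 -0.03  -0.009] w 0.00023019955551757814 q [ 0.52  0.13 -0.65  0.   -0.79 -1.14]
{'x': 447.279, 'y': 37.245, 'z': 267.402, 'yaw': -2.19}
Fn -0.320108825496977 Fr -0.06800411857464456 Mz -0.009067432400079492
push55: mom -0.42990696057285127 edge -0.33174914642413983
Fn from moment 0.17245302700936074 Fr 0.5405720611775993
[[[0, 0, -0.05], [2.9, -0.0, -0.1], 1], [[0, 0, -0.05], [2.9, -0.1, -0.1], 1], [[0, 0, -0.05], [2.9, -0.3, -0.1], 1], [[0, 0, -0.05], [2.9, -0.4, -0.1], 1]]
```

>>> arm_command:
  targets:
    - [[0, 0, -0.05], [2.9, 0, -0.1], 1]
    - [[0, 0, -0.05], [2.9, -0.1, -0.1], 1]
    - [[0, 0, -0.05], [2.9, -0.3, -0.1], 1]
    - [[0, 0, -0.05], [2.9, -0.4, -0.1], 1]

```text
t: 14.05
eef_pos: [0.4595, 0.0368, 0.2687]
ee_rot: [3.142, 0.001, -2.388]
force: [-1.9, 1.6, 1.4]
width: 0.0006
```

```bash
python3 plan.py st 4 .902; python3 plan.py arc 4 .902 .752 3 -1
```

```text
t 14.05 pos [459.5  36.8 268.7] [ 3.142e+00  1.000e-03 -2.388e+00] F [-1.92  1.64  1.4 ] M [ 0.796  0.621 -0.016] w 0.000559534671342445 q [ 0.51  0.15 -0.63 -0.   -0.79 -1.33]
{'x': 458.879, 'y': 36.445, 'z': 267.002, 'yaw': -2.39}
Fn 2.5218061949545234 Fr 0.09772572431516191 Mz -0.01592977387768399
push55: mom 2.0173369666452263 edge 2.613508238407415
Fn from moment 2.971995294916198 Fr 0.7239905815451548
[[[0, 0, -0.05], [2.8, -0.5, -0.1], 1], [[0, 0, -0.05], [2.8, -0.7, -0.1], 1], [[0, 0, -0.05], [2.8, -0.8, -0.1], 1]]
```

>>> arm_command:
  targets:
    - [[0, 0, -0.05], [2.8, -0.5, -0.1], 1]

```text
t: 14.15
eef_pos: [0.4622, 0.0364, 0.2686]
ee_rot: [3.141, 0.001, -2.438]
force: [-2.5, 2.8, 2.3]
width: 0.0005
```

```bash
python3 setled.py -5.6 1.5 .2 .1; python3 plan.py st 4 .852
```

```text
t 14.15 pos [462.2  36.4 268.6] [ 3.141e+00  1.000e-03 -2.438e+00] F [-2.48  2.8   2.32] M [1.092 0.845 0.016] w 0.0005409059024720479 q [ 0.5   0.15 -0.62 -0.   -0.79 -1.37]
{'x': 461.679, 'y': 35.945, 'z': 266.902, 'yaw': -2.44}
Fn 3.7062653266832344 Fr 0.4716977621388625 Mz 0.015923010537766562
push55: mom 3.512018546443978 edge 3.8410386112898975
Fn from moment 4.10491565808407 Fr 0.8052206800874224
```

```bash
python3 hop.py 4 .852 1 -4.07 1 266.5;  python3 plan.py arc 1 -4.07 -4.11 2 1
```

```text
[[[0, 0, 0.0], [-6.0, 5.3, 5.0], 1], [[0, 0, 0.0], [-0.0, -0.0, 31.5], 1], [[0, 0, 0.0], [-0.0, -0.0, 31.6], 1], [[0, 0, 0.136], [10.3, 1.4, -0.0], 1], [[0, 0, 0.136], [10.2, 1.5, -0.0], 1], [[0, 0, 0.136], [10.3, 1.4, -0.0], 1], [[0, 0, 0.137], [10.3, 1.4, -0.0], 1], [[0, 0, 0.136], [10.3, 1.5, -0.0], 1]]
[[[0, 0, 0.136], [10.2, 1.4, -0.0], 1], [[0, 0, 0.136], [10.3, 1.5, -0.0], 1], [[0, 0, 0.136], [10.3, 1.4, -0.0], 1], [[0, 0, 0.136], [10.3, 1.5, -0.0], 1], [[0, 0, 0.136], [10.2, 1.4, -0.0], 1], [[0, 0, 0.0], [0.0, 0.0, -27.5], 1], [[0, 0, 0.0], [0.0, 0.0, -27.5], 1], [[0, 0, 0.0], [0.0, 0.0, -13.5], 1]]
{'x': np.float64(558.3789911815735), 'y': np.float64(55.64522164455803), 'z': np.float64(266.50230294385483), 'yaw': np.float64(-1.078887306356901)}
[[[0, 0, -0.02], [5.3, 4.7, -0.0], 1], [[0, 0, -0.02], [0.5, 1.0, -0.1], 1]]
```

>>> arm_command:
  targets:
    - [[0, 0, 0], [-6.0, 5.3, 5.0], 1]
    - [[0, 0, 0], [0, 0, 31.5], 1]
    - [[0, 0, 0], [0, 0, 31.6], 1]
    - [[0, 0, 0.136], [10.3, 1.4, 0], 1]
    - [[0, 0, 0.136], [10.2, 1.5, 0], 1]
    - [[0, 0, 0.136], [10.3, 1.4, 0], 1]
    - [[0, 0, 0.137], [10.3, 1.4, 0], 1]
    - [[0, 0, 0.136], [10.3, 1.5, 0], 1]

```text
t: 14.95
eef_pos: [0.5073, 0.0489, 0.337]
ee_rot: [-3.141, 0.0, -1.749]
force: [-0.1, 0.0, 0.2]
width: 0.0008
```

>>> arm_command:
  targets:
    - [[0, 0, 0.136], [10.2, 1.4, 0], 1]
    - [[0, 0, 0.136], [10.3, 1.5, 0], 1]
    - [[0, 0, 0.136], [10.3, 1.4, 0], 1]
    - [[0, 0, 0.136], [10.3, 1.5, 0], 1]
    - [[0, 0, 0.136], [10.2, 1.4, 0], 1]
    - [[0, 0, 0], [0, 0, -27.5], 1]
    - [[0, 0, 0], [0, 0, -27.5], 1]
    - [[0, 0, 0], [0, 0, -13.5], 1]

```text
t: 15.75
eef_pos: [0.5576, 0.0559, 0.2662]
ee_rot: [3.139, 0.0, -1.075]
force: [0.2, -0.3, 0.1]
width: 0.0005
```

>>> arm_command:
  targets:
    - [[0, 0, 0], [2.6, 2.3, 0], 1]
    - [[0, 0, -0.02], [2.7, 2.4, 0], 1]
    - [[0, 0, -0.02], [0.5, 1.0, -0.1], 1]

```text
t: 16.05
eef_pos: [0.5639, 0.0617, 0.268]
ee_rot: [3.14, 0.0, -1.119]
force: [-5.0, -2.4, -1.0]
width: 0.0004
```

```bash
python3 plan.py st 1 -4.11; python3 plan.py arc 1 -4.11 -4.21 3 1
```

```text
t 16.05 pos [563.9  61.7 268. ] [ 3.14   0.    -1.119] F [-4.97 -2.41 -0.96] M [-0.616  1.528 -0.01 ] w 0.00035094772793213915 q [ 0.45  0.31 -0.4  -0.   -0.86 -0.  ]
{'x': 564.179, 'y': 61.345, 'z': 266.402, 'yaw': -1.119}
Fn 5.459731335132691 Fr 0.8307310374841275 Mz -0.01037922630060003
push55: mom 4.463368985258049 edge 5.658267020046607
Fn from moment 4.8714514824886255 Fr 1.0861742978292623
[[[0, 0, -0.033], [0.9, 1.7, -0.1], 1], [[0, 0, -0.033], [1.0, 1.7, -0.0], 1], [[0, 0, -0.034], [1.0, 1.7, -0.1], 1]]
```

>>> arm_command:
  targets:
    - [[0, 0, -0.033], [0.9, 1.7, -0.1], 1]
    - [[0, 0, -0.033], [1.0, 1.7, 0], 1]
    - [[0, 0, -0.034], [1.0, 1.7, -0.1], 1]

```text
t: 16.35
eef_pos: [0.566, 0.0662, 0.2677]
ee_rot: [3.139, 0.0, -1.221]
force: [-7.3, -2.6, 1.2]
width: 0.0006
```

```bash
python3 plan.py st 1 -4.21; python3 plan.py arc 1 -4.21 -4.36 4 1
```

```text
t 16.35 pos [566.   66.2 267.7] [ 3.139  0.    -1.221] F [-7.25 -2.62  1.23] M [-0.644  2.423  0.08 ] w 0.0006292835692700778 q [ 0.46  0.32 -0.4  -0.   -0.86 -0.11]
{'x': 567.079, 'y': 66.445, 'z': 266.202, 'yaw': -1.219}
Fn 7.618496181661837 Fr 1.1953348228201777 Mz 0.08017230345183542
push55: mom 7.8971295421391945 edge 7.89553240644954
Fn from moment 7.3756380273769135 Fr 1.823875143770512
[[[0, 0, -0.037], [1.2, 1.8, -0.1], 1], [[0, 0, -0.038], [1.2, 1.8, -0.0], 1], [[0, 0, -0.037], [1.4, 1.7, -0.1], 1], [[0, 0, -0.038], [1.4, 1.7, -0.1], 1]]
```

>>> arm_command:
  targets:
    - [[0, 0, -0.037], [1.2, 1.8, -0.1], 1]
    - [[0, 0, -0.038], [1.2, 1.8, 0], 1]
    - [[0, 0, -0.037], [1.4, 1.7, -0.1], 1]
    - [[0, 0, -0.038], [1.4, 1.7, -0.1], 1]

```text
t: 16.75
eef_pos: [0.5705, 0.0731, 0.2673]
ee_rot: [3.137, -0.0, -1.371]
force: [-12.3, -1.5, 4.5]
width: 0.0008
```

```bash
python3 plan.py st 1 -4.36; python3 plan.py arc 1 -4.36 -4.48 3 1
```

```text
t 16.75 pos [570.5  73.1 267.3] [ 3.137 -0.    -1.371] F [-12.26  -1.48   4.5 ] M [-0.248  4.022  0.13 ] w 0.0007824738211262476 q [ 0.47  0.32 -0.39 -0.   -0.87 -0.27]
{'x': 572.279, 'y': 73.445, 'z': 265.902, 'yaw': -1.369}
Fn 12.015874250064943 Fr 2.840623773926229 Mz 0.13037540633231465
push55: mom 11.973313168388113 edge 12.452815131885487
Fn from moment 11.698837774548746 Fr 3.5010021695213975
[[[0, 0, -0.04], [1.5, 1.7, -0.1], 1], [[0, 0, -0.04], [1.6, 1.6, -0.1], 1], [[0, 0, -0.04], [1.7, 1.6, -0.0], 1]]
```

>>> arm_command:
  targets:
    - [[0, 0, -0.04], [1.5, 1.7, -0.1], 1]
    - [[0, 0, -0.04], [1.6, 1.6, -0.1], 1]

```text
t: 16.95
eef_pos: [0.5732, 0.0764, 0.2671]
ee_rot: [3.136, -0.001, -1.451]
force: [-13.1, 0.2, 6.9]
width: 0.0008
```

```bash
python3 setled.py -1.7 -1.6 0 .04; python3 plan.py st 1 -4.44
```

```text
t 16.95 pos [573.2  76.4 267.1] [ 3.136e+00 -1.000e-03 -1.451e+00] F [-13.1    0.23   6.94] M [0.22  4.641 0.131] w 0.0007540684365093242 q [ 0.47  0.33 -0.38 -0.   -0.87 -0.35]
{'x': 575.379, 'y': 76.745, 'z': 265.702, 'yaw': -1.449}
Fn 12.555325981471553 Fr 3.749532612063172 Mz 0.13063064799446497
push55: mom 11.943309773724419 edge 13.0118832898887
Fn from moment 13.3670695910772 Fr 4.426117467451752
```

>>> arm_command:
  targets:
    - [[0, 0, -0.04], [1.7, 1.6, 0], 1]
    - [[0, 0, -0.02], [0.9, 0.8, 0], 1]

```text
t: 17.15
eef_pos: [0.5756, 0.0789, 0.267]
ee_rot: [3.136, -0.001, -1.511]
force: [-14.4, 0.9, 6.1]
width: 0.0006
```

```bash
python3 setled.py 2.6 2.4 0 -.06; python3 plan.py st 1 -4.5;
```

```text
t 17.15 pos [575.6  78.9 267. ] [ 3.136e+00 -1.000e-03 -1.511e+00] F [-14.45   0.92   6.1 ] M [0.377 4.844 0.174] w 0.0006385357078964823 q [ 0.47  0.33 -0.37 -0.   -0.87 -0.41]
{'x': 577.979, 'y': 79.145, 'z': 265.702, 'yaw': -1.509}
Fn 13.927993997317357 Fr 3.946046079703436 Mz 0.17370173690404347
push55: mom 13.881464850498912 edge 14.434466506310715
Fn from moment 14.107841587069856 Fr 4.212175535877316
```

```bash
python3 hop.py 1 -4.5 3 -0.70 0 266.5;  python3 plan.py arc 3 -0.70 -0.76 2 0
```

```text
[[[0, 0, 0.0], [-7.8, -1.7, 5.0], 1], [[0, 0, 0.0], [-0.0, 0.0, 32.1], 1], [[0, 0, 0.0], [-0.0, 0.0, 32.2], 1], [[0, 0, 0.11], [-2.0, -41.1, -0.0], 1], [[0, 0, 0.11], [-2.0, -41.2, -0.0], 1], [[0, 0, 0.109], [-1.9, -41.1, -0.0], 1], [[0, 0, 0.11], [-2.0, -41.2, -0.0], 1], [[0, 0, 0.11], [-2.0, -41.1, -0.0], 1]]
[[[0, 0, 0.11], [-1.9, -41.2, -0.0], 1], [[0, 0, -0.0], [-0.0, 0.0, -27.5], 1], [[0, 0, -0.0], [-0.0, 0.0, -27.5], 1], [[0, 0, -0.0], [-0.0, 0.0, -13.5], 1]]
{'x': np.float64(558.3789911815736), 'y': np.float64(-169.454778355442), 'z': np.float64(266.50230294385466), 'yaw': np.float64(-0.8498873063569008)}
[[[0, 0, -0.03], [-4.3, -6.3, -0.1], 1], [[0, 0, -0.03], [-0.4, -1.7, -0.0], 1]]
```

>>> arm_command:
  targets:
    - [[0, 0, 0], [-7.8, -1.7, 5.0], 1]
    - [[0, 0, 0], [0, 0, 32.1], 1]
    - [[0, 0, 0], [0, 0, 32.2], 1]
    - [[0, 0, 0.11], [-2.0, -41.1, 0], 1]
    - [[0, 0, 0.11], [-2.0, -41.2, 0], 1]
    - [[0, 0, 0.109], [-1.9, -41.1, 0], 1]
    - [[0, 0, 0.11], [-2.0, -41.2, 0], 1]
    - [[0, 0, 0.11], [-2.0, -41.1, 0], 1]

```text
t: 17.95
eef_pos: [0.5606, -0.1295, 0.338]
ee_rot: [-3.138, -0.003, -0.954]
force: [0.2, 0.1, -0.1]
width: 0.0007
```

>>> arm_command:
  targets:
    - [[0, 0, 0.11], [-1.9, -41.2, 0], 1]
    - [[0, 0, 0], [0, 0, -27.5], 1]
    - [[0, 0, 0], [0, 0, -27.5], 1]
    - [[0, 0, 0], [0, 0, -13.5], 1]

```text
t: 18.35
eef_pos: [0.5582, -0.1697, 0.2669]
ee_rot: [-3.141, -0.0, -0.851]
force: [-1.0, 0.2, -0.5]
width: 0.0005
```

>>> arm_command:
  targets:
    - [[0, 0, 0], [-2.1, -3.1, -0.1], 1]
    - [[0, 0, -0.03], [-2.2, -3.2, 0], 1]
    - [[0, 0, -0.03], [-0.4, -1.7, 0], 1]

```text
t: 18.65
eef_pos: [0.5545, -0.1769, 0.2688]
ee_rot: [-3.139, -0.002, -0.912]
force: [2.1, 4.6, -3.0]
width: 0.0006
```

```bash
python3 plan.py st 3 -.76; python3 plan.py arc 3 -.76 -.91 4 0
```

```text
t 18.65 pos [ 554.5 -176.9  268.8] [-3.139e+00 -2.000e-03 -9.120e-01] F [ 2.09  4.57 -3.01] M [ 1.86  -0.857 -0.003] w 0.000610844339017702 q [ 0.03  0.33 -0.37 -0.   -0.87  0.63]
{'x': 553.679, 'y': -177.455, 'z': 266.402, 'yaw': -0.91}
Fn 4.754351400632565 Fr -1.631860633424064 Mz -0.0032196417176980855
push55: mom 5.211846087475136 edge 4.927236906110113
Fn from moment 5.873427349431037 Fr -2.000444814441933
[[[0, 0, -0.038], [-0.6, -2.1, -0.1], 1], [[0, 0, -0.037], [-0.6, -2.0, -0.0], 1], [[0, 0, -0.038], [-0.8, -2.1, -0.1], 1], [[0, 0, -0.037], [-0.8, -2.0, -0.1], 1]]
```

>>> arm_command:
  targets:
    - [[0, 0, -0.038], [-0.6, -2.1, -0.1], 1]
    - [[0, 0, -0.037], [-0.6, -2.0, 0], 1]
    - [[0, 0, -0.038], [-0.8, -2.1, -0.1], 1]
    - [[0, 0, -0.037], [-0.8, -2.0, -0.1], 1]

```text
t: 19.05
eef_pos: [0.5523, -0.1846, 0.2685]
ee_rot: [-3.137, -0.001, -1.062]
force: [4.5, 7.3, -2.4]
width: 0.0005
```

```bash
python3 plan.py st 3 -.91; python3 plan.py arc 3 -.91 -1.06 4 0
```

```text
t 19.05 pos [ 552.3 -184.6  268.5] [-3.137e+00 -1.000e-03 -1.062e+00] F [ 4.46  7.25 -2.4 ] M [ 2.797 -1.498 -0.004] w 0.00045386089308149417 q [ 0.01  0.33 -0.37 -0.   -0.86  0.5 ]
{'x': 550.879, 'y': -185.655, 'z': 266.102, 'yaw': -1.06}
Fn 7.972357588305024 Fr -2.9864206379189127 Mz -0.0037663089547818936
push55: mom 8.914252571392652 edge 8.262261500607025
Fn from moment 8.786474711972392 Fr -3.9041407737904357
[[[0, 0, -0.038], [-0.9, -2.0, -0.1], 1], [[0, 0, -0.037], [-0.9, -1.9, -0.0], 1], [[0, 0, -0.038], [-1.1, -2.0, -0.1], 1], [[0, 0, -0.037], [-1.1, -1.8, -0.1], 1]]
```

>>> arm_command:
  targets:
    - [[0, 0, -0.038], [-0.9, -2.0, -0.1], 1]
    - [[0, 0, -0.037], [-0.9, -1.9, 0], 1]
    - [[0, 0, -0.038], [-1.1, -2.0, -0.1], 1]
    - [[0, 0, -0.037], [-1.1, -1.8, -0.1], 1]

```text
t: 19.45
eef_pos: [0.5489, -0.192, 0.2684]
ee_rot: [-3.135, -0.001, -1.212]
force: [6.9, 10.0, -3.0]
width: 0.0003
```

```bash
python3 plan.py st 3 -1.06; python3 plan.py arc 3 -1.06 -1.16 3 0
```

```text
t 19.45 pos [ 548.9 -192.   268.4] [-3.135e+00 -1.000e-03 -1.212e+00] F [ 6.94  9.99 -2.98] M [ 3.559 -2.332 -0.008] w 0.00032602179736684 q [-0.    0.33 -0.37 -0.   -0.86  0.36]
{'x': 546.879, 'y': -193.355, 'z': 265.802, 'yaw': -1.21}
Fn 10.935319834049883 Fr -5.320563054636061 Mz -0.008145268752123987
push55: mom 12.853870943222867 edge 11.332967828015335
Fn from moment 11.436978028856167 Fr -5.9538511249791455
[[[0, 0, -0.033], [-1.0, -1.7, -0.1], 1], [[0, 0, -0.034], [-1.1, -1.6, -0.0], 1], [[0, 0, -0.033], [-1.2, -1.5, -0.1], 1]]
```

>>> arm_command:
  targets:
    - [[0, 0, -0.033], [-1.0, -1.7, -0.1], 1]
    - [[0, 0, -0.034], [-1.1, -1.6, 0], 1]
    - [[0, 0, -0.033], [-1.2, -1.5, -0.1], 1]

```text
t: 19.75
eef_pos: [0.5461, -0.1966, 0.2684]
ee_rot: [-3.134, -0.001, -1.312]
force: [8.3, 11.1, -3.2]
width: 0.0003
```

```bash
python3 plan.py st 3 -1.16
```

```text
t 19.75 pos [ 546.1 -196.6  268.4] [-3.134e+00 -1.000e-03 -1.312e+00] F [ 8.32 11.14 -3.19] M [ 3.903 -3.019 -0.016] w 0.0003209830964232655 q [-0.01  0.33 -0.38 -0.   -0.86  0.27]
{'x': 543.579, 'y': -198.155, 'z': 265.602, 'yaw': -1.31}
Fn 12.077436382901837 Fr -6.8920580086642005 Mz -0.016308923814829263
push55: mom 14.647710619071718 edge 12.51661588773463
Fn from moment 13.110732265869654 Fr -7.191428010964643
```

```bash
python3 hop.py 3 -1.16 2 -2.26 0 266.5;  python3 plan.py arc 2 -2.26 -2.33 2 0
```

```text
[[[0, 0, 0.0], [7.3, 3.2, 5.0], 1], [[0, 0, 0.0], [0.0, -0.0, 32.2], 1], [[0, 0, 0.0], [0.0, -0.0, 32.2], 1], [[0, 0, -0.138], [13.5, 3.4, -0.0], 1], [[0, 0, -0.137], [13.4, 3.5, -0.0], 1], [[0, 0, -0.138], [13.4, 3.4, -0.0], 1], [[0, 0, -0.137], [13.4, 3.5, -0.0], 1], [[0, 0, -0.138], [13.5, 3.4, -0.0], 1]]
[[[0, 0, -0.137], [13.4, 3.5, -0.0], 1], [[0, 0, -0.138], [13.4, 3.4, -0.0], 1], [[0, 0, -0.137], [13.4, 3.5, -0.0], 1], [[0, 0, -0.0], [0.0, -0.0, -27.5], 1], [[0, 0, -0.0], [0.0, -0.0, -27.5], 1], [[0, 0, -0.0], [0.0, -0.0, -13.5], 1]]
{'x': np.float64(658.2789911815735), 'y': np.float64(-167.35477835544197), 'z': np.float64(266.50230294385443), 'yaw': np.float64(-2.4098873063569)}
[[[0, 0, -0.035], [-6.6, 4.2, -0.1], 1], [[0, 0, -0.035], [-2.0, 0.4, -0.0], 1]]
```

>>> arm_command:
  targets:
    - [[0, 0, 0], [7.3, 3.2, 5.0], 1]
    - [[0, 0, 0], [0, 0, 32.2], 1]
    - [[0, 0, 0], [0, 0, 32.2], 1]
    - [[0, 0, -0.138], [13.5, 3.4, 0], 1]
    - [[0, 0, -0.137], [13.4, 3.5, 0], 1]
    - [[0, 0, -0.138], [13.4, 3.4, 0], 1]
    - [[0, 0, -0.137], [13.4, 3.5, 0], 1]
    - [[0, 0, -0.138], [13.5, 3.4, 0], 1]

```text
t: 20.55
eef_pos: [0.6188, -0.1776, 0.3376]
ee_rot: [-3.14, -0.0, -2.004]
force: [0.1, 0.3, 0.8]
width: 0.0005
```

>>> arm_command:
  targets:
    - [[0, 0, -0.137], [13.4, 3.5, 0], 1]
    - [[0, 0, -0.138], [13.4, 3.4, 0], 1]
    - [[0, 0, -0.137], [13.4, 3.5, 0], 1]
    - [[0, 0, 0], [0, 0, -27.5], 1]
    - [[0, 0, 0], [0, 0, -27.5], 1]
    - [[0, 0, 0], [0, 0, -13.5], 1]

```text
t: 21.15
eef_pos: [0.6579, -0.1672, 0.2662]
ee_rot: [3.14, -0.002, -2.41]
force: [-0.1, -0.4, -0.7]
width: 0.0005
```

>>> arm_command:
  targets:
    - [[0, 0, 0], [-3.3, 2.1, -0.1], 1]
    - [[0, 0, -0.035], [-3.3, 2.1, 0], 1]
    - [[0, 0, -0.035], [-2.0, 0.4, 0], 1]

```text
t: 21.45
eef_pos: [0.6505, -0.1628, 0.2695]
ee_rot: [-3.139, 0.002, -2.481]
force: [3.7, -3.6, -3.7]
width: 0.0002
```

```bash
python3 plan.py st 2 -2.33; python3 plan.py arc 2 -2.33 -2.48 4 0
```

```text
t 21.45 pos [ 650.5 -162.8  269.5] [-3.139e+00  2.000e-03 -2.481e+00] F [ 3.68 -3.6  -3.69] M [-0.964 -1.231  0.06 ] w 0.0002177268376378357 q [ 0.05  0.46 -0.17  0.   -0.95 -0.96]
{'x': 649.679, 'y': -162.755, 'z': 266.402, 'yaw': -2.48}
Fn 5.151047440774137 Fr 0.08057182415803732 Mz 0.06034308944618312
push55: mom 5.763932454129903 edge 5.338358256802287
Fn from moment 4.716583738064994 Fr -0.4476221155647142
[[[0, 0, -0.038], [-2.1, 0.6, -0.1], 1], [[0, 0, -0.037], [-2.0, 0.7, -0.0], 1], [[0, 0, -0.038], [-2.1, 0.7, -0.1], 1], [[0, 0, -0.037], [-2.0, 0.8, -0.1], 1]]
```

>>> arm_command:
  targets:
    - [[0, 0, -0.038], [-2.1, 0.6, -0.1], 1]
    - [[0, 0, -0.037], [-2.0, 0.7, 0], 1]
    - [[0, 0, -0.038], [-2.1, 0.7, -0.1], 1]
    - [[0, 0, -0.037], [-2.0, 0.8, -0.1], 1]

```text
t: 21.85
eef_pos: [0.6427, -0.1606, 0.2696]
ee_rot: [-3.138, 0.003, -2.631]
force: [3.7, -5.3, -3.6]
width: 0.0005
```

```bash
python3 plan.py st 2 -2.48; python3 plan.py arc 2 -2.48 -2.63 4 0
```

```text
t 21.85 pos [ 642.7 -160.6  269.6] [-3.138e+00  3.000e-03 -2.631e+00] F [ 3.68 -5.32 -3.64] M [-2.041 -1.69   0.102] w 0.0005274315714991703 q [ 0.05  0.44 -0.19  0.   -0.94 -1.11]
{'x': 641.479, 'y': -159.955, 'z': 266.102, 'yaw': -2.63}
Fn 6.4603817473619785 Fr 0.3704581393434241 Mz 0.10231745828871039
push55: mom 7.5563310296629185 edge 6.695304719993323
Fn from moment 8.027457978378065 Fr -0.2406284076833809
[[[0, 0, -0.038], [-2.0, 0.9, -0.1], 1], [[0, 0, -0.037], [-1.9, 1.0, -0.0], 1], [[0, 0, -0.038], [-2.0, 1.0, -0.1], 1], [[0, 0, -0.037], [-1.8, 1.1, -0.1], 1]]
```

>>> arm_command:
  targets:
    - [[0, 0, -0.038], [-2.0, 0.9, -0.1], 1]
    - [[0, 0, -0.037], [-1.9, 1.0, 0], 1]
    - [[0, 0, -0.038], [-2.0, 1.0, -0.1], 1]
    - [[0, 0, -0.037], [-1.8, 1.1, -0.1], 1]

```text
t: 22.25
eef_pos: [0.6352, -0.1571, 0.2695]
ee_rot: [-3.137, 0.004, -2.781]
force: [3.9, -8.6, -4.2]
width: 0.0009
```

```bash
python3 plan.py st 2 -2.63; python3 plan.py arc 2 -2.63 -2.73 3 0
```

```text
t 22.25 pos [ 635.2 -157.1  269.5] [-3.137  0.004 -2.781] F [ 3.9  -8.58 -4.19] M [-3.275 -1.855  0.082] w 0.000876509455799716 q [ 0.06  0.43 -0.21  0.   -0.93 -1.27]
{'x': 633.779, 'y': -155.955, 'z': 265.802, 'yaw': -2.78}
Fn 9.394838613504216 Fr 0.8013192223504948 Mz 0.08176301655384223
push55: mom 9.605893307397281 edge 9.736469108540733
Fn from moment 11.40554826258357 Fr -0.0416637789738763
[[[0, 0, -0.033], [-1.7, 1.1, -0.1], 1], [[0, 0, -0.034], [-1.6, 1.1, -0.0], 1], [[0, 0, -0.033], [-1.5, 1.1, -0.1], 1]]
```

>>> arm_command:
  targets:
    - [[0, 0, -0.033], [-1.7, 1.1, -0.1], 1]
    - [[0, 0, -0.034], [-1.6, 1.1, 0], 1]
    - [[0, 0, -0.033], [-1.5, 1.1, -0.1], 1]

```text
t: 22.55
eef_pos: [0.6304, -0.1542, 0.2694]
ee_rot: [-3.137, 0.004, -2.881]
force: [5.7, -11.7, -4.8]
width: 0.0002
```

```bash
python3 plan.py st 2 -2.73; python3 plan.py arc 2 -2.73 -2.83 3 0
```

```text
t 22.55 pos [ 630.4 -154.2  269.4] [-3.137  0.004 -2.881] F [  5.7  -11.7   -4.81] M [-4.315 -1.964  0.102] w 0.00016442948332586285 q [ 0.06  0.42 -0.22  0.   -0.92 -1.37]
{'x': 628.979, 'y': -152.655, 'z': 265.602, 'yaw': -2.88}
Fn 12.998253647742043 Fr -0.5401025824916017 Mz 0.10153639601281945
push55: mom 13.970058751546262 edge 13.470917416750845
Fn from moment 14.36600277274582 Fr -0.22413761594338055
[[[0, 0, -0.033], [-1.5, 1.2, -0.1], 1], [[0, 0, -0.034], [-1.5, 1.3, -0.0], 1], [[0, 0, -0.033], [-1.4, 1.3, -0.1], 1]]
```

>>> arm_command:
  targets:
    - [[0, 0, -0.033], [-1.5, 1.2, -0.1], 1]

```text
t: 22.65
eef_pos: [0.6289, -0.1531, 0.2694]
ee_rot: [-3.137, 0.004, -2.914]
force: [4.9, -13.3, -3.5]
width: 0.0006
```

```bash
python3 setled.py 2.9 -2.6 .1 .067; python3 plan.py st 2 -2.763;  python3 hop.py 2 -2.763 4 .862 -1 266.5;  python3 plan.py arc 4 .862 .792 2 -1
```

```text
t 22.65 pos [ 628.9 -153.1  269.4] [-3.137  0.004 -2.914] F [  4.89 -13.33  -3.48] M [-4.605 -1.918  0.073] w 0.000597615310841927 q [ 0.06  0.42 -0.22  0.   -0.92 -1.41]
{'x': 627.479, 'y': -151.455, 'z': 265.502, 'yaw': -2.913}
Fn 14.195651911042445 Fr 0.38146943611359063 Mz 0.07296081019270555
push55: mom 14.026911943306509 edge 14.71185743508035
Fn from moment 15.112991768820056 Fr -0.2419601644751932
[[[0, 0, 0.0], [3.0, -7.4, 5.0], 1], [[0, 0, 0.0], [-0.0, -0.0, 32.2], 1], [[0, 0, 0.0], [-0.0, -0.0, 32.3], 1], [[0, 0, 0.081], [-29.0, 33.1, -0.0], 1], [[0, 0, 0.08], [-29.0, 33.2, -0.0], 1], [[0, 0, 0.081], [-29.0, 33.1, -0.0], 1], [[0, 0, 0.08], [-28.9, 33.1, -0.0], 1], [[0, 0, 0.081], [-29.0, 33.2, -0.0], 1]]
[[[0, 0, 0.08], [-29.0, 33.1, -0.0], 1], [[0, 0, 0.0], [0.0, 0.0, -27.5], 1], [[0, 0, 0.0], [0.0, 0.0, -27.5], 1], [[0, 0, 0.0], [0.0, 0.0, -13.5], 1]]
{'x': np.float64(456.57899118157343), 'y': np.float64(39.94522164455801), 'z': np.float64(266.5023029438542), 'yaw': np.float64(-2.4298873063568984)}
[[[0, 0, -0.035], [6.5, -4.3, -0.1], 1], [[0, 0, -0.035], [2.0, -0.5, -0.0], 1]]
```

>>> arm_command:
  targets:
    - [[0, 0, 0], [3.0, -7.4, 5.0], 1]
    - [[0, 0, 0], [0, 0, 32.2], 1]
    - [[0, 0, 0], [0, 0, 32.3], 1]
    - [[0, 0, 0.081], [-29.0, 33.1, 0], 1]
    - [[0, 0, 0.08], [-29.0, 33.2, 0], 1]
    - [[0, 0, 0.081], [-29.0, 33.1, 0], 1]
    - [[0, 0, 0.08], [-28.9, 33.1, 0], 1]
    - [[0, 0, 0.081], [-29.0, 33.2, 0], 1]

```text
t: 23.45
eef_pos: [0.4847, 0.0079, 0.3378]
ee_rot: [-3.141, 0.002, -2.506]
force: [0.1, 1.4, 0.0]
width: 0.0004
```

>>> arm_command:
  targets:
    - [[0, 0, 0.08], [-29.0, 33.1, 0], 1]
    - [[0, 0, 0], [0, 0, -27.5], 1]
    - [[0, 0, 0], [0, 0, -27.5], 1]
    - [[0, 0, 0], [0, 0, -13.5], 1]

```text
t: 23.85
eef_pos: [0.4563, 0.0406, 0.2676]
ee_rot: [-3.142, 0.001, -2.428]
force: [0.3, -0.5, 0.6]
width: 0.0004
```

>>> arm_command:
  targets:
    - [[0, 0, 0], [3.2, -2.1, -0.1], 1]
    - [[0, 0, -0.035], [3.3, -2.2, 0], 1]
    - [[0, 0, -0.035], [2.0, -0.5, 0], 1]

```text
t: 24.15
eef_pos: [0.4657, 0.0353, 0.2686]
ee_rot: [3.141, 0.001, -2.503]
force: [-3.4, 4.3, -1.3]
width: 0.0004
```

```bash
python3 plan.py st 4 .792; python3 plan.py arc 4 .792 .642 4 -1
```

```text
t 24.15 pos [465.7  35.3 268.6] [ 3.141e+00  1.000e-03 -2.503e+00] F [-3.4   4.32 -1.34] M [ 1.672  1.044 -0.017] w 0.000382034606804952 q [ 0.5   0.16 -0.62 -0.   -0.79 -1.43]
{'x': 465.079, 'y': 35.145, 'z': 266.402, 'yaw': -2.5}
Fn 5.455139205313625 Fr 0.6838466744946139 Mz -0.01680076120410711
push55: mom 4.435927183408069 edge 5.6535079036886655
Fn from moment 5.8100976499293155 Fr 1.3848748068134085
[[[0, 0, -0.037], [2.1, -0.7, -0.1], 1], [[0, 0, -0.038], [2.1, -0.7, -0.0], 1], [[0, 0, -0.037], [2.0, -0.7, -0.1], 1], [[0, 0, -0.038], [2.0, -0.9, -0.1], 1]]
```

>>> arm_command:
  targets:
    - [[0, 0, -0.037], [2.1, -0.7, -0.1], 1]
    - [[0, 0, -0.038], [2.1, -0.7, 0], 1]
    - [[0, 0, -0.037], [2.0, -0.7, -0.1], 1]
    - [[0, 0, -0.038], [2.0, -0.9, -0.1], 1]

```text
t: 24.55
eef_pos: [0.4736, 0.0325, 0.2683]
ee_rot: [3.14, 0.001, -2.654]
force: [-4.9, 6.9, -0.1]
width: 0.0004
```

```bash
python3 plan.py st 4 .642; python3 plan.py arc 4 .642 .492 4 -1
```

```text
t 24.55 pos [473.6  32.5 268.3] [ 3.140e+00  1.000e-03 -2.654e+00] F [-4.87  6.91 -0.1 ] M [2.632 1.717 0.072] w 0.0004413609908136371 q [ 0.48  0.17 -0.6  -0.   -0.8  -1.57]
{'x': 473.279, 'y': 32.145, 'z': 266.102, 'yaw': -2.65}
Fn 8.452559130085938 Fr 0.24217469525226099 Mz 0.07152644665533707
push55: mom 9.051945562201812 edge 8.759924916634517
Fn from moment 9.504440892593056 Fr 0.6083693564141539
[[[0, 0, -0.037], [2.0, -0.9, -0.1], 1], [[0, 0, -0.038], [1.9, -1.0, -0.0], 1], [[0, 0, -0.037], [1.9, -1.1, -0.1], 1], [[0, 0, -0.038], [1.8, -1.1, -0.1], 1]]
```

>>> arm_command:
  targets:
    - [[0, 0, -0.037], [2.0, -0.9, -0.1], 1]
    - [[0, 0, -0.038], [1.9, -1.0, 0], 1]
    - [[0, 0, -0.037], [1.9, -1.1, -0.1], 1]
    - [[0, 0, -0.038], [1.8, -1.1, -0.1], 1]

```text
t: 24.95
eef_pos: [0.4811, 0.0287, 0.268]
ee_rot: [3.14, 0.001, -2.804]
force: [-6.2, 9.9, 1.1]
width: 0.0006
```

```bash
python3 plan.py st 4 .492; python3 plan.py arc 4 .492 .392 3 -1
```

```text
t 24.95 pos [481.1  28.7 268. ] [ 3.140e+00  1.000e-03 -2.804e+00] F [-6.17  9.88  1.12] M [3.688 2.219 0.02 ] w 0.0005510832931829427 q [ 0.47  0.18 -0.59 -0.   -0.8  -1.7 ]
{'x': 480.879, 'y': 28.045, 'z': 265.802, 'yaw': -2.8}
Fn 11.624319354024518 Fr -0.7704754794551487 Mz 0.020128628971074577
push55: mom 11.600156519515753 edge 12.047021875989046
Fn from moment 13.028582331830563 Fr -0.6479199475538371
[[[0, 0, -0.033], [1.6, -1.1, -0.1], 1], [[0, 0, -0.033], [1.6, -1.1, -0.0], 1], [[0, 0, -0.034], [1.5, -1.2, -0.1], 1]]
```

12 N so far. I'll do all three rows, aiming for about 14 N.

>>> arm_command:
  targets:
    - [[0, 0, -0.033], [1.6, -1.1, -0.1], 1]
    - [[0, 0, -0.033], [1.6, -1.1, 0], 1]
    - [[0, 0, -0.034], [1.5, -1.2, -0.1], 1]

```text
t: 25.25
eef_pos: [0.4858, 0.0256, 0.2678]
ee_rot: [3.139, 0.001, -2.904]
force: [-7.0, 12.3, 0.7]
width: 0.0004
```

```bash
python3 plan.py st 4 .392; python3 hop.py 4 .392 1 -4.46 1 264.5;  python3 plan.py arc 1 -4.46 -4.52 2 1
```

```text
t 25.25 pos [485.8  25.6 267.8] [ 3.139e+00  1.000e-03 -2.904e+00] F [-7.02 12.33  0.68] M [4.339 2.399 0.103] w 0.00040130820919021134 q [ 0.46  0.19 -0.58 -0.   -0.8  -1.79]
{'x': 485.579, 'y': 24.645, 'z': 265.602, 'yaw': -2.9}
Fn 14.081203254774804 Fr -1.7770465060486087 Mz 0.10285671672054163
push55: mom 15.926216339796534 edge 14.593247009493888
Fn from moment 14.928562899298944 Fr -1.6963771936071383
[[[0, 0, 0.0], [-3.1, 7.4, 5.0], 1], [[0, 0, 0.0], [0.0, -0.0, 32.2], 1], [[0, 0, 0.0], [0.0, -0.0, 32.2], 1], [[0, 0, 0.13], [8.0, 4.0, -0.0], 1], [[0, 0, 0.13], [8.0, 4.0, -0.0], 1], [[0, 0, 0.13], [8.0, 4.0, -0.0], 1], [[0, 0, 0.131], [8.0, 4.0, -0.0], 1], [[0, 0, 0.13], [8.0, 4.0, -0.0], 1]]
[[[0, 0, 0.13], [8.0, 4.0, -0.0], 1], [[0, 0, 0.13], [8.0, 4.0, -0.0], 1], [[0, 0, 0.13], [8.0, 4.0, -0.0], 1], [[0, 0, 0.13], [8.0, 4.0, -0.0], 1], [[0, 0, 0.13], [8.0, 4.0, -0.0], 1], [[0, 0, 0.13], [7.9, 4.1, -0.0], 1], [[0, 0, 0.0], [0.0, -0.0, -27.5], 1], [[0, 0, 0.0], [0.0, -0.0, -27.5], 1]]
[[[0, 0, 0.0], [0.0, -0.0, -15.5], 1]]
{'x': np.float64(570.3789911815735), 'y': np.float64(76.145221644558), 'z': np.float64(264.502302943854), 'yaw': np.float64(-1.4688873063568986)}
[[[0, 0, -0.03], [7.1, 2.6, -0.1], 1], [[0, 0, -0.03], [1.4, 1.2, -0.0], 1]]
```

Lever4 is firm at about 14.5 N. I have time to re-check levers 1 and 3, which may have lost some load to their neighbours.

>>> arm_command:
  targets:
    - [[0, 0, 0], [-3.1, 7.4, 5.0], 1]
    - [[0, 0, 0], [0, 0, 32.2], 1]
    - [[0, 0, 0], [0, 0, 32.2], 1]
    - [[0, 0, 0.13], [8.0, 4.0, 0], 1]
    - [[0, 0, 0.13], [8.0, 4.0, 0], 1]
    - [[0, 0, 0.13], [8.0, 4.0, 0], 1]
    - [[0, 0, 0.131], [8.0, 4.0, 0], 1]
    - [[0, 0, 0.13], [8.0, 4.0, 0], 1]

```text
t: 26.05
eef_pos: [0.5233, 0.0522, 0.3379]
ee_rot: [-3.14, 0.002, -2.244]
force: [-0.8, 0.4, -0.2]
width: 0.0002
```

>>> arm_command:
  targets:
    - [[0, 0, 0.13], [8.0, 4.0, 0], 1]
    - [[0, 0, 0.13], [8.0, 4.0, 0], 1]
    - [[0, 0, 0.13], [8.0, 4.0, 0], 1]
    - [[0, 0, 0.13], [8.0, 4.0, 0], 1]
    - [[0, 0, 0.13], [8.0, 4.0, 0], 1]
    - [[0, 0, 0.13], [7.9, 4.1, 0], 1]
    - [[0, 0, 0], [0, 0, -27.5], 1]
    - [[0, 0, 0], [0, 0, -27.5], 1]

```text
t: 26.85
eef_pos: [0.5715, 0.0765, 0.2829]
ee_rot: [-3.137, 0.001, -1.469]
force: [-0.0, -0.0, -1.2]
width: 0.0005
```

>>> arm_command:
  targets:
    - [[0, 0, 0], [0, 0, -15.5], 1]
    - [[0, 0, 0], [3.5, 1.3, 0], 1]
    - [[0, 0, -0.03], [3.6, 1.3, 0], 1]

```text
t: 27.15
eef_pos: [0.5763, 0.0783, 0.2656]
ee_rot: [3.137, -0.001, -1.501]
force: [-13.2, 0.7, -1.1]
width: 0.0005
```

```bash
python3 setled.py -1.4 -1.2 .1 .03; python3 plan.py st 1 -4.49
```

```text
t 27.15 pos [576.3  78.3 265.6] [ 3.137e+00 -1.000e-03 -1.501e+00] F [-13.24   0.71  -1.14] M [0.323 4.769 0.139] w 0.000528170312271644 q [ 0.47  0.34 -0.37 -0.   -0.87 -0.4 ]
{'x': 577.479, 'y': 78.745, 'z': 264.502, 'yaw': -1.499}
Fn 12.762513735882239 Fr 3.610210706089177 Mz 0.13911125012696612
push55: mom 12.329285070779285 edge 13.226605144459773
Fn from moment 13.878819665325114 Fr 4.142260893314246
```

>>> arm_command:
  targets:
    - [[0, 0, -0.02], [0.9, 0.8, 0], 1]

```text
t: 27.25
eef_pos: [0.5766, 0.079, 0.2655]
ee_rot: [3.135, -0.002, -1.522]
force: [-12.4, -0.7, -0.6]
width: 0.0005
```

```bash
python3 setled.py .9 .8 0 -.02; python3 plan.py st 1 -4.51;python3 hop.py 1 -4.51 3 -1.13 0 265.5;  python3 plan.py arc 3 -1.13 -1.17 2 0
```

```text
t 27.25 pos [576.6  79.  265.5] [ 3.135e+00 -2.000e-03 -1.522e+00] F [-12.43  -0.7   -0.65] M [-0.293  4.338  0.15 ] w 0.00054502145379738 q [ 0.47  0.34 -0.37 -0.   -0.87 -0.42]
{'x': 578.379, 'y': 79.545, 'z': 264.502, 'yaw': -1.519}
Fn 12.316235258522374 Fr 1.8159363930343755 Mz 0.14960586665104952
push55: mom 13.051764880427605 edge 12.764098358832278
Fn from moment 13.055783780587138 Fr 1.7728796257088564
[[[0, 0, 0.0], [-7.8, -1.6, 5.0], 1], [[0, 0, 0.0], [-0.0, -0.0, 32.7], 1], [[0, 0, 0.0], [-0.0, -0.0, 32.8], 1], [[0, 0, 0.034], [-3.0, -38.9, -0.0], 1], [[0, 0, 0.034], [-2.9, -38.9, -0.0], 1], [[0, 0, 0.034], [-2.9, -38.8, -0.0], 1], [[0, 0, 0.035], [-2.9, -38.9, -0.0], 1], [[0, 0, 0.034], [-3.0, -38.9, -0.0], 1]]
[[[0, 0, 0.034], [-2.9, -38.9, -0.0], 1], [[0, 0, 0.034], [-2.9, -38.9, -0.0], 1], [[0, 0, -0.0], [-0.0, 0.0, -27.5], 1], [[0, 0, -0.0], [-0.0, 0.0, -27.5], 1], [[0, 0, -0.0], [-0.0, 0.0, -14.5], 1]]
{'x': np.float64(550.0789911815737), 'y': np.float64(-194.254778355442), 'z': np.float64(265.502302943854), 'yaw': np.float64(-1.2798873063568985)}
[[[0, 0, -0.02], [-6.1, -3.5, -0.0], 1], [[0, 0, -0.02], [-0.7, -0.9, -0.1], 1]]
```

>>> arm_command:
  targets:
    - [[0, 0, 0], [-7.8, -1.6, 5.0], 1]
    - [[0, 0, 0], [0, 0, 32.7], 1]
    - [[0, 0, 0], [0, 0, 32.8], 1]
    - [[0, 0, 0.034], [-3.0, -38.9, 0], 1]
    - [[0, 0, 0.034], [-2.9, -38.9, 0], 1]
    - [[0, 0, 0.034], [-2.9, -38.8, 0], 1]
    - [[0, 0, 0.035], [-2.9, -38.9, 0], 1]
    - [[0, 0, 0.034], [-3.0, -38.9, 0], 1]

```text
t: 28.05
eef_pos: [0.5563, -0.1178, 0.339]
ee_rot: [-3.137, -0.001, -1.346]
force: [1.0, 0.3, -0.1]
width: 0.0007
```

>>> arm_command:
  targets:
    - [[0, 0, 0.034], [-2.9, -38.9, 0], 1]
    - [[0, 0, 0.034], [-2.9, -38.9, 0], 1]
    - [[0, 0, 0], [0, 0, -27.5], 1]
    - [[0, 0, 0], [0, 0, -27.5], 1]
    - [[0, 0, 0], [0, 0, -14.5], 1]

```text
t: 28.55
eef_pos: [0.5503, -0.1948, 0.267]
ee_rot: [-3.14, -0.001, -1.281]
force: [0.9, 0.5, -0.3]
width: 0.0003
```

>>> arm_command:
  targets:
    - [[0, 0, 0], [-3.0, -1.7, 0], 1]
    - [[0, 0, -0.02], [-3.1, -1.8, 0], 1]
    - [[0, 0, -0.02], [-0.7, -0.9, -0.1], 1]

```text
t: 28.85
eef_pos: [0.5455, -0.1979, 0.2689]
ee_rot: [-3.134, -0.001, -1.321]
force: [8.7, 6.8, -7.0]
width: 0.0008
```

```bash
python3 plan.py st 3 -1.17; python3 plan.py arc 3 -1.17 -1.21 2 0
```

```text
t 28.85 pos [ 545.5 -197.9  268.9] [-3.134e+00 -1.000e-03 -1.321e+00] F [ 8.7   6.78 -6.99] M [ 2.624 -2.918 -0.008] w 0.0007550330721149494 q [-0.01  0.33 -0.38 -0.   -0.86  0.26]
{'x': 543.279, 'y': -198.655, 'z': 265.402, 'yaw': -1.32}
Fn 10.650434463565118 Fr -2.8483045362538024 Mz -0.008283953632351036
push55: mom 11.292335899807963 edge 11.03772298951294
Fn from moment 11.244053969194876 Fr -3.8706217253070285
[[[0, 0, -0.02], [-0.8, -0.9, -0.0], 1], [[0, 0, -0.02], [-0.7, -0.9, -0.1], 1]]
```

>>> arm_command:
  targets:
    - [[0, 0, -0.02], [-0.8, -0.9, 0], 1]
    - [[0, 0, -0.02], [-0.7, -0.9, -0.1], 1]

```text
t: 29.05
eef_pos: [0.5447, -0.1992, 0.269]
ee_rot: [-3.132, -0.001, -1.36]
force: [9.2, 7.9, -7.5]
width: 0.0005
```

```bash
python3 plan.py st 3 -1.21; python3 plan.py arc 3 -1.21 -1.25 2 0
```

```text
t 29.05 pos [ 544.7 -199.2  269. ] [-3.132e+00 -1.000e-03 -1.360e+00] F [ 9.22  7.93 -7.47] M [ 3.14  -3.622  0.066] w 0.0005231087443996424 q [-0.01  0.32 -0.38 -0.   -0.86  0.23]
{'x': 541.779, 'y': -200.455, 'z': 265.302, 'yaw': -1.36}
Fn 11.421960330836358 Fr -4.167995997988376 Mz 0.06567434833018272
push55: mom 14.080238410404055 edge 11.837304342866771
Fn from moment 13.626828518414028 Fr -5.027000836218434
[[[0, 0, -0.02], [-0.8, -0.9, -0.0], 1], [[0, 0, -0.02], [-0.7, -0.8, -0.1], 1]]
```

>>> arm_command:
  targets:
    - [[0, 0, 0], [7.5, 2.8, 5], 1]
    - [[0, 0, 0], [0, 0, 32], 1]
    - [[0, 0, 0], [0, 0, 40], 1]
    - [[0, 0, 0], [-30, 30, 40], 1]
    - [[0, 0, 0], [-35, 35, 30], 1]
    - [[0, 0, 0], [-25, 35, 20], 1]
    - [[0, 0, 0], [0, 20, 0], 1]
    - [[0, 0, 0], [0, 0, 0], 1]

```text
t: 29.85
eef_pos: [0.4676, -0.0851, 0.4273]
ee_rot: [-3.135, -0.001, -1.357]
force: [0.7, -0.1, -0.0]
width: 0.0004
```

>>> arm_command:
  targets:
    - [[0, 0, 0], [0, 45, 0], 1]
    - [[0, 0, 0], [0, 45, 0], 1]
    - [[0, 0, 0], [0, 45, 0], 1]
    - [[0, 0, 0], [0, 45, 0], 1]
    - [[0, 0, 0], [0, 30, 0], 1]
    - [[0, 0, 0], [0, 15, 0], 1]
    - [[0, 0, 0], [0, 0, 0], 1]
    - [[0, 0, 0], [0, 0, 0], 1]

```text
t: 30.65
eef_pos: [0.4685, 0.1379, 0.4239]
ee_rot: [-3.141, -0.0, -1.36]
force: [0.9, 0.8, 0.0]
width: 0.0007
```

```bash
python3 plan.py st; python3 - <<'E'
from h import *
for n in("scene","top"):
    p,d=grab_frame(n); cv2.imwrite(f"pics/{n}9.png",p[:,:,::-1])
    c=p[90:230,245:405] if n=="scene" else p[150:295,260:395]
    cv2.imwrite(f"pics/{n}9c.png",cv2.resize(c[:,:,::-1],None,fx=4,fy=4,interpolation=cv2.INTER_CUBIC))
E
```

```text
t 30.65 pos [468.5 137.9 423.9] [-3.141 -0.    -1.36 ] F [0.9  0.85 0.04] M [ 0.06  -0.033 -0.012] w 0.0006647402812195297 q [ 0.69  0.03 -0.36  0.   -1.18 -0.48]
{'x': 540.279, 'y': -202.155, 'z': 265.202, 'yaw': -1.4}
```

View pics/scene9.png

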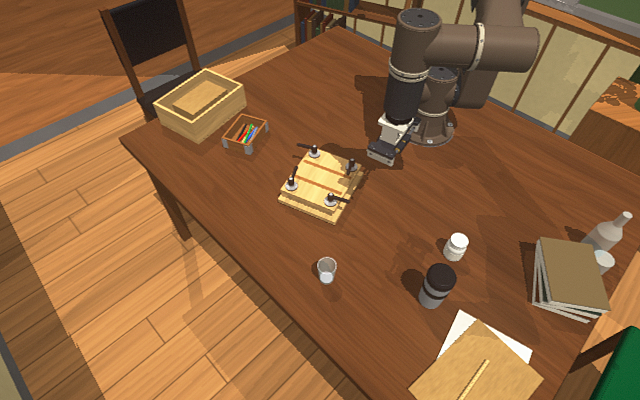

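View pics/top9c.png

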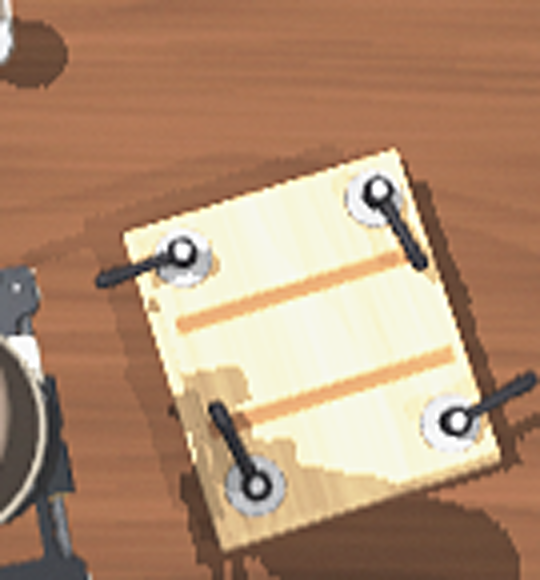

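The final views show all four arms turned clockwise, the gripper well clear, and the mug (438,285), jar (456,247), glass (327,270) and pen box (245,133) unmoved. Handing in.

```bash
python3 -c "
from station import *
print(job_done()); print(get_state()['t'])"
```

```text
the job is handed in; nothing more can be done
None
the job is handed in; nothing more can be done
```

I tightened all four levers clockwise and crosswise and handed the job in at about 31 s of the 72 s allowed. No verdict was reported, and I could only judge clamping from the push force, not measure it directly.

| Lever | Snug pass (N) | Firm pass (N) | Re-check after all were firm (N) |
|---|---|---|---|
| 1 | about 3.6 | about 14 | about 13 |
| 3 | about 4.2 | about 14 | about 11.3, nudged to 12–14 |
| 2 | about 4.1 | about 14.5 | not re-checked |
| 4 | about 4.0 | about 14.5 | not re-checked |

- **Highest push:** single readings reached about 16 N, well under the 20 N at which the cover is crushed.
- **Reading accuracy:** single force readings scattered by 0.5 to 1 N. On some readings the force and moment estimates of the push differed by up to 2 N.
- **Arm angles:** the last top picture showed three of the levers roughly 5–10° behind the angle I was tracking. This should not matter, because I tightened by the measured force.
- **End state:** the last pictures show the gripper well clear of the press. The mug, glue jar, glass and pen box stand where they were.

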